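Lock the gauge carriage and hold the probe centred in its guide bush

TASK

A violin plate lies in the thickness gauge and the gauge's carriage has been set over the spot to be measured: first lock it there by turning its clamp knob clockwise (seen from above) as far as it goes, without shifting the carriage along the beam. Then take the probe by its wooden handle, lift it out of its stand and lower it upright through the middle of the brass guide bush, touching neither the gauge nor the plate, until its tip hangs about 20 mm above the plate. Finish while still holding the probe there, centred and still, and leave the other things on the bench alone.

Things in the scene. Friction and masses are not known exactly. Their poses are not given: they have to be found in the camera images.
- gauge: Thickness gauge, fixed to the bench: a wooden board 250 x 380 x 12 mm with a pale violin plate (208 x 356 x 16 mm, top face 28 mm above the bench) lying on it and, along its far long edge, a steel beam on two posts 70 mm high, the beam's top 78 mm above the bench. Its origin is the centre of the board's underside; y runs along the beam, x from the plate towards the beam, z up.
- bore (a point): Centre of the upper mouth of the brass guide bush at the end of the carriage's arm, on the near side of the beam: 88 mm above the bench, 127 mm from the clamp knob's axis. The bush is an upright ring, 42 mm outside, bore 26 mm, 20 mm tall; below it 40 mm of free height to the plate, so the plate's top lies 60 mm below this point. Same axes as the gauge. The carriage slides along the beam with about 3 N of friction until it is clamped.
- knob_grip (a point): Centre of the clamp knob's grip, on the knob's vertical axis above the beam, 120 mm above the bench: a black upright bar 46 mm long (its x axis), 12 mm thick (its y axis) and 24 mm tall, on a stem; this point is at half its height. The top of the carriage (94 mm above the bench) lies 14 mm below the bar's lower edge. The point turns with the knob.
- clamp_knob (a joint): Turn of the clamp knob in rad: starts loose at 0 to 0.15, grows as it turns clockwise seen from above, stops at 1.4 (tight). It is stiff, about 0.12 N m, up to about 0.2 N m from 0.9 on, where a cam under it begins to jam the carriage on the beam; it stays where it is left tight.
- stand: Turned wooden stand, fixed to the bench: foot 80 mm across, 10 mm thick, with an upright tube 38 mm outside, bore 26 mm, its top rim 112 mm above the bench. Origin: centre of the underside.
- probe: Probe, loose, about 0.12 kg, 164 mm long, standing upright in the stand, its flange on the rim: a round steel rod 10 mm across and 100 mm long below, then a brass flange 32 mm across and 6 mm thick, then a square wooden handle 24 x 24 mm and 54 mm tall (sides along the probe's x and y), then a small brass cap. Origin at the rod's tip, z along the rod towards the handle.
- probe_tip (a point): Lower end of the probe's rod, on its axis (the probe's origin). In the stand it is 12 mm above the bench.
- probe_grip (a point): The point in the probe's square handle to grip, on its axis, 135 mm from the tip; the handle reaches from 106 to 160 mm from the tip.
- sanding_block: Bystander: cork-brown sanding block 46 x 90 x 27 mm. Origin: centre of the underside.
- finger_plane: Bystander: small brass finger plane 29 x 60 x 31 mm. Origin: centre of the underside.
- tailpiece: Bystander: black violin tailpiece 41 x 111 x 9 mm. Origin: centre of the underside.
Not all that is in view belongs to the job. Of the things like the probe, leave any that is purple; of the rest the smaller one is meant.

How it is judged:
By the outcome, as a careful person would: the job done as asked, in the order asked, and still so for the second after the job is handed in, while the arm keeps its last pose, push and grip.
It also fails if it takes over 61 s, if anything falls off the work surface, if the arm or the gripper's body presses on something with over 40 N, if the wrist force passes 120 N, or if a joint passes its speed limit or range.

ROBOT

A 6-joint arm with a two-finger parallel gripper is mounted at the origin on a cart in front of the work surface, level with it; the furniture and walls round the work are solid. World frame = base frame: x ahead of the robot, y to its left, z up, the work surface at z = 0. Lengths are in m, angles in rad, forces in N, time in s.
With the tool pointing down it reaches from about 0.25 to 0.725 m from the base axis. Payload 4 kg.
Tool frame: the origin (TCP) lies between the finger pads; the fingertips stand 11 mm ahead of it and the grasp point (between the pads) lies 8 mm behind it (tcp_to_tips is the z of the fingertips in the tool frame, in m); z points along the fingers, y is the direction in which the jaws open and shut (so a half turn about z gives the same grasp; the last joint's range is limited). The gripper opens to 85 mm and grips with 20 to 120 N. Pads are 22 mm wide; open, the fingers measure 114 mm over their backs; the gripper's body (76 mm by 85 mm) begins 54 mm behind the grasp point. The pads swing forward as they close: fully open they stand 13 mm farther back than shut.
Start: joints at [1.347, 0.241, 0.005, 1.335, 0, 1.571], TCP at [0.111, 0.488, 0.242] pointing down, gripper open.
Joint ranges: [-2.72, 2.72], [-1.05, 1.87], [-1.09, 1.28], [-1.99, 2.15], [-1.42, 1.44], [-3.14, 3.14]. Speed limits (rad/s): [2.79, 2.79, 3.14, 3.14, 3.14, 3.14].

INTERFACE

Orientations are given as a unit quaternion [x, y, z, w].
In Python, from workcell import * gives the robot as it stands.
- The arm moves only by the tool move_arm, never from a script. Its argument "moves" is a list that holds one entry, the list of rows, each a list of 7 numbers: the shift along the world's x, y, z in units of 500 mm (1.0 is 500 mm), then the turn, a rotation vector about the world's x, y, z in units of 30 degrees (1.0 is 30 degrees), then the closure, from -1 (fully open) to 1 (shut), so that 0 is half open. A call has 1 to 8 rows; each row shifts and turns the pose as measured when the row begins; what a row does not reach is not made up. A row lasts 1/12 s, in which the tool goes at most 41.7 mm and 7.16 degrees, less where a joint would pass 70% of its speed; a pose out of reach is approached as far as the arm can. A call with a number of a shift or a turn outside -1 to 1 is refused whole. A call with a gripper value outside its range is refused whole. The fingers move at their own pace and stop on an object; the grip force is fixed at half the most. Time passes only in rows, so rows that do not move let the fingers close. It gives the time, the measured TCP pose, the force and the opening at its end, in the units of the state.
- get_obs(): the state, without advancing time (a new reading comes with each control period).
- camera(name): name is "scene" or "top" or "wrist"; returns a dict with "pixels" (384x512x3 uint8, red, green, blue), "range_z" (384x512 float32, m along the optical axis (not along the pixel's ray), 0 where there is no reading), "fx", "fy", "cx", "cy" (pixels), "extrinsics" (4x4, takes a point from camera to world coordinates). Camera axes: x right, y down, z forward; pixel columns grow to the right and rows downward; lengths in m; the calibration is good to about 2 mm. The wrist camera is an equidistant fisheye: a pixel r from the principal point sees the ray r / f radians off the axis. A picture is of the moment at which its call begins.
- job_done(): hands the job in, once; it reports no verdict.
The state is a dict: "clock": time; "joint_pos": joint angles; "joint_vel": joint speeds; "tau": joint torques, N m; "eef_pos": TCP position; "tool_rot": TCP orientation; "ft_force": force on the tool from outside, world axes, zero at the start; "ft_torque": the same for the moment, N m; "grip_width": finger opening in m.
Only numpy, scipy, OpenCV 4.12 (cv2) and the standard library are available. Lean on these libraries where they do the work, as an engineer would, in place of code of your own. Each camera call takes 0.05 s, during which the arm holds its last target.

## Working session

There is one attempt and no reset: what is moved stays moved. The work goes in short steps, Python scripts to look and compute and a tool call to move; the robot and the scene stay as the last step left them, time stands still between calls to the robot, and variables do not carry over. Pictures are saved under pics/ and viewed, and the job is handed in when it is done.

Besides the shell and the picture viewer there is one more tool, called after "Emit:" in YAML: its name, and indented under it one key for each argument. move_arm: Moves the arm, as the interface text tells. Shifts and turns lie within -1 to 1; 1 stands for 500 mm of shift or 30 degrees of turn. Its arguments: {"type":"object","properties":{"moves":{"type":"array","items":{"type":"array","items":{"type":"array","items":{"type":"number"}}}}},"required":["moves"]}

```bash
ls; mkdir -p pics; python3 - <<'E'
from workcell import *
import cv2,numpy as np
o=get_obs();print(o)
for n in ["scene","top","wrist"]:
    c=camera(n);cv2.imwrite(f"pics/{n}0.png",c["pixels"][:,:,::-1]);np.savez(f"pics/{n}0.npz",**c)
    print(n,c["fx"],c["fy"],c["cx"],c["cy"],np.round(c["extrinsics"],3).tolist())
E
```

```text
pics
{'clock': 0.0, 'joint_pos': array([ 1.34698369e+00,  2.41448544e-01,  3.70996301e-03,  1.33518757e+00,
       -1.14144839e-05,  1.57083380e+00]), 'joint_vel': array([ 0.00073909, -0.00010353,  0.00022351, -0.00032751, -0.00108805,
        0.00167186]), 'tau': array([ 4.59126059e-04, -3.72322011e+01,  2.52406114e+01,  1.70932378e-02,
       -7.50476920e-05,  6.85938602e-06]), 'eef_pos': array([0.11084196, 0.48693234, 0.24138972]), 'tool_rot': array([ 1.11691448e-01,  9.93742364e-01, -1.05889207e-03, -1.13230608e-04]), 'ft_force': array([ 0.17926131,  0.01298788, -0.43417839]), 'ft_torque': array([0.05351573, 0.00488049, 0.01972042]), 'grip_width': 0.08519033931414936}
scene 423.7706197032491 423.7706197032491 261.34530917668314 187.13301232663574 [[0.469, -0.659, 0.587, -0.041], [-0.883, -0.353, 0.309, -0.149], [0.004, -0.664, -0.748, 0.893], [0.0, 0.0, 0.0, 1.0]]
top 436.2971804604766 436.2971804604766 257.0877502272716 188.161184231274 [[0.017, -0.977, 0.214, 0.323], [-1.0, -0.016, 0.004, 0.166], [-0.0, -0.214, -0.977, 1.349], [0.0, 0.0, 0.0, 1.0]]
wrist 297.3186396354542 297.3186396354542 264.2826651831121 190.55176950987354 [[0.222, 0.924, 0.312, 0.029], [0.975, -0.21, -0.074, 0.507], [-0.003, 0.32, -0.947, 0.373], [0.0, 0.0, 0.0, 1.0]]
```

View pics/scene0.png

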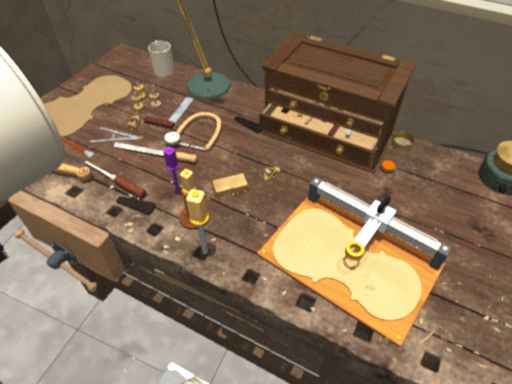

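View pics/top0.png

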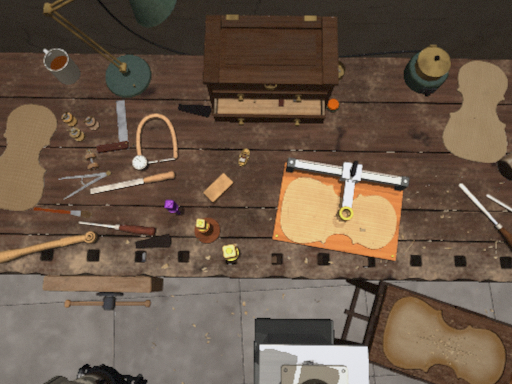

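View pics/wrist0.png

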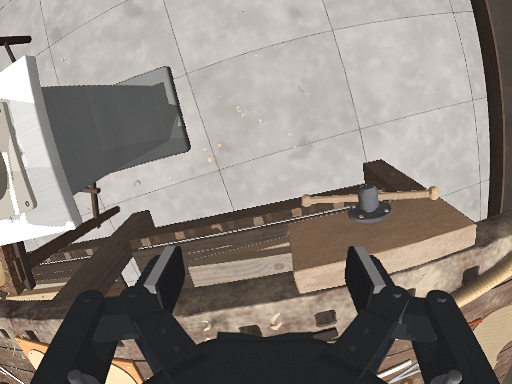

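```bash
python3 - <<'E'
import cv2,numpy as np
a=cv2.imread("pics/scene0.png");b=cv2.imread("pics/top0.png")
cv2.imwrite("pics/c1.png",cv2.resize(a[130:270,140:270],None,fx=5,fy=4.2,interpolation=cv2.INTER_CUBIC))
cv2.imwrite("pics/c2.png",cv2.resize(b[185:275,150:260],None,fx=6,fy=6,interpolation=cv2.INTER_CUBIC))
cv2.imwrite("pics/c3.png",cv2.resize(b[150:265,265:415],None,fx=5,fy=5,interpolation=cv2.INTER_CUBIC))
E
```

```text
(no output)
```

View pics/c1.png

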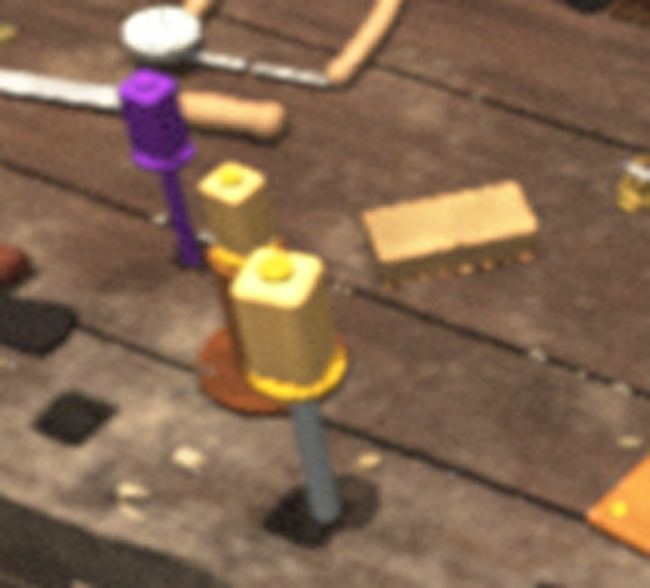

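View pics/c2.png

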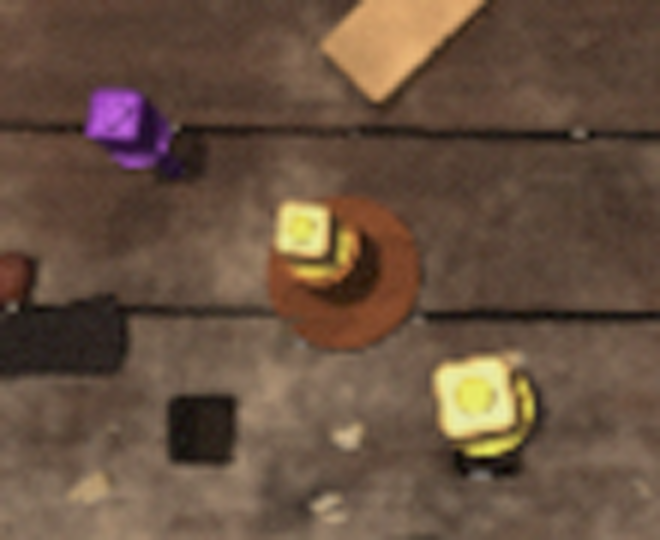

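View pics/c3.png

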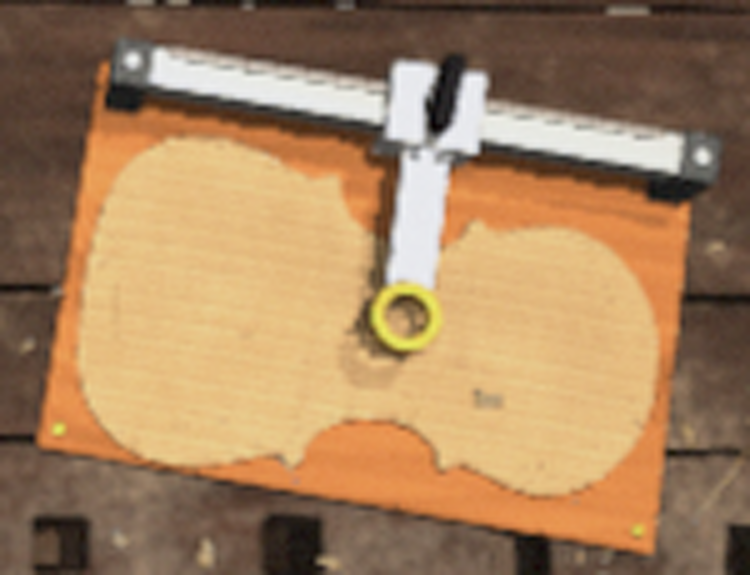

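```bash
cat > h.py <<'E'
import numpy as np,cv2
def load(n):
    return dict(np.load(f"pics/{n}.npz"))
def cloud(c):
    v,u=np.mgrid[0:384,0:512];z=c["range_z"]
    p=np.stack([(u-c["cx"])/c["fx"]*z,(v-c["cy"])/c["fy"]*z,z],-1)
    E=c["extrinsics"];return p@E[:3,:3].T+E[:3,3]
def onplane(c,u,v,h):
    d=np.array([(u-c["cx"])/c["fx"],(v-c["cy"])/c["fy"],1]);E=c["extrinsics"]
    d=E[:3,:3]@d;o=E[:3,3];return (o+d*(h-o[2])/d[2])
E
python3 - <<'E'
from h import *
for n in ["top0","scene0"]:
    c=load(n);P=cloud(c);px=c["pixels"].astype(int)
    def rep(name,box,zlo,zhi):
        u0,u1,v0,v1=box;m=np.zeros((384,512),bool);m[v0:v1,u0:u1]=1
        m&=(P[...,2]>zlo)&(P[...,2]<zhi);q=P[m]
        if len(q)<3:print(name,len(q));return
        r=cv2.minAreaRect((q[:,:2]*1000).astype(np.float32))
        print(n,name,len(q),q.mean(0).round(4),"z",np.percentile(q[:,2],[5,50,95]).round(4),"rect mm",np.round(r[0],1),np.round(r[1],1),round(r[2],1))
    if n=="top0":
        rep("knob",(345,362,158,180),.122,.14)
        rep("ring",(335,358,203,225),.083,.094)
        rep("small",(190,222,212,245),.16,.19);rep("small flange",(190,222,212,245),.11,.122)
        rep("foot",(190,222,212,245),.006,.014)
        rep("big",(222,244,240,268),.16,.23);rep("purple",(160,182,196,216),.1,.25)
        rep("beam",(285,410,150,192),.073,.083);rep("carr",(340,365,155,185),.089,.1)
        rep("bord",(270,405,160,260),.009,.0145)
    else:
        rep("knob",(365,400,190,225),.122,.14);rep("ring",(340,372,237,262),.083,.094)
        rep("small",(178,197,165,190),.165,.19);rep("carr",(345,400,190,225),.089,.1)
        rep("foot",(178,215,190,230),.006,.014);rep("beam",(300,450,175,270),.073,.083)
E
```

```text
top0 knob 69 [ 0.6538 -0.1094  0.1313] z [0.126  0.1316 0.1366] rect mm [ 654.4 -110. ] [12.7 42.7] 75.1
top0 ring 132 [ 0.5356 -0.0917  0.088 ] z [0.0839 0.0881 0.0919] rect mm [534.8 -90.3] [51.  40.1] 0.8
top0 small 81 [0.4817 0.3224 0.172 ] z [0.1664 0.1723 0.1778] rect mm [482.  323.2] [24.  23.3] 85.6
top0 small flange 43 [0.4762 0.317  0.1147] z [0.1107 0.1144 0.1202] rect mm [478.1 318.4] [21.8 36.4] 51.0
top0 foot 292 [0.4774 0.3185 0.01  ] z [0.0066 0.0101 0.0134] rect mm [488.2 325. ] [84.4 92.7] 79.9
top0 big 174 [0.4036 0.2386 0.2148] z [0.1917 0.2175 0.2233] rect mm [405.  239.9] [32.8 32.4] 12.9
top0 purple 138 [0.5325 0.4109 0.1435] z [0.1035 0.1564 0.1654] rect mm [534.7 411.9] [26.1 27.2] 7.1
top0 beam 798 [ 0.6545 -0.1026  0.0787] z [0.0745 0.0788 0.0824] rect mm [636.9 -96.8] [367.1  81.6] 79.1
top0 carr 237 [ 0.6518 -0.1079  0.094 ] z [0.0898 0.0941 0.0977] rect mm [ 648.8 -109.4] [56.5 62.8] 81.3
top0 bord 2201 [ 0.5385 -0.0951  0.0121] z [0.0095 0.0122 0.0143] rect mm [538.9 -84.6] [399.  300.4] 85.1
scene0 knob 92 [ 0.6507 -0.1085  0.1298] z [0.1238 0.1305 0.1334] rect mm [ 653.1 -108.6] [11.8 49.2] 73.2
scene0 ring 252 [ 0.5386 -0.091   0.087 ] z [0.084 0.087 0.09 ] rect mm [541.  -88.9] [40.  67.7] 89.2
scene0 small 91 [0.4785 0.3236 0.1713] z [0.1664 0.1713 0.1771] rect mm [480.8 325.3] [23.6 24.4] 1.7
scene0 carr 329 [ 0.6486 -0.1095  0.0936] z [0.0905 0.0936 0.0967] rect mm [ 648.4 -107.9] [55.7 61.4] 80.0
scene0 foot 188 [0.4631 0.3365 0.0098] z [0.007  0.0099 0.0125] rect mm [501.5 340.5] [127.2  99.7] 28.1
scene0 beam 1368 [ 0.6433 -0.11    0.0782] z [0.0744 0.0783 0.0819] rect mm [591.1 -90.5] [366.1 168.2] 82.7
```

Candidates for the probe in the top picture are the purple one (172,207), the small one in the stand (204,226) and the large pale one (232,251). By the description I choose the small one in the stand. Its handle measures 24 mm and its flange sits at 0.114, and the close crops confirm this. I'll head for the knob first.

Emit:
move_arm:
  moves:
    - [[0.05, -0.055, 0.03, 0, 0, 0, -1], [0.05, -0.055, 0.03, 0, 0, 0, -1], [0.05, -0.055, 0.03, 0, 0, 0, -1], [0.05, -0.055, 0.03, 0, 0, 0, -1], [0.05, -0.055, 0.03, 0, 0, 0, -1], [0.05, -0.055, 0.02, 0, 0, 0, -1], [0.05, -0.055, 0, 0, 0, 0, -1], [0.05, -0.055, 0, 0, 0, 0, -1]]

```text
clock: 0.82
eef_pos: [0.3115, 0.2603, 0.3256]
tool_rot: [0.103, 0.995, -0.004, -0.001]
ft_force: [0.9, 1.1, 0.2]
grip_width: 0.0852
```

```bash
python3 - <<'E'
from h import *
c=load("top0");P=cloud(c)
m=np.zeros((384,512),bool);m[10:128,195:350]=1
q=P[m&(P[...,2]>.04)];print(q.min(0),q.max(0))
E
```

```text
[ 0.32345515 -0.12537053  0.0401739 ] [1.14558964 0.38530196 1.34922721]
```

Emit:
move_arm:
  moves:
    - [[0.054, -0.059, 0, 0, 0, 0, -1], [0.054, -0.059, 0, 0, 0, 0, -1], [0.054, -0.059, 0, 0, 0, 0, -1], [0.054, -0.059, 0, 0, 0, 0, -1], [0.054, -0.059, 0, 0, 0, 0, -1], [0.054, -0.059, 0, 0, 0, 0, -1]]

```text
clock: 1.32
eef_pos: [0.4778, 0.0734, 0.3262]
tool_rot: [0.103, 0.995, -0.003, 0.0]
ft_force: [1.2, 1.1, 0.1]
grip_width: 0.0856
```

```bash
python3 - <<'E'
from h import *
c=load("top0");P=cloud(c)
m=np.zeros((384,512),bool);m[15:124,208:335]=1
m&=c["range_z"]>0
q=P[m&(P[...,2]>.04)&(P[...,2]<.6)];print(q.min(0),q.max(0))
E
```

```text
[ 0.79389194 -0.05837051  0.04433765] [1.14522995 0.31824878 0.25900283]
```

Emit:
move_arm:
  moves:
    - [[0.044, -0.0455, -0.02, 0, 0, 0, -1], [0.044, -0.0455, -0.02, 0, 0, 0, -1], [0.044, -0.0455, -0.025, 0, 0, 0, -1], [0.044, -0.0455, -0.025, 0, 0, 0, -1], [0.044, -0.0455, -0.025, 0, 0, 0, -1], [0.044, -0.0455, -0.025, 0, 0, 0, -1], [0.044, -0.0455, -0.025, 0, 0, 0, -1], [0.044, -0.0455, -0.025, 0, 0, 0, -1]]

```text
clock: 1.98
eef_pos: [0.6623, -0.1225, 0.227]
tool_rot: [0.106, 0.994, -0.002, 0.002]
ft_force: [1.4, 0.6, 1.2]
grip_width: 0.0854
```

```bash
python3 - <<'E'
from workcell import *
import cv2,numpy as np
o=get_obs();print(o["eef_pos"],o["tool_rot"],o["joint_pos"],o["clock"])
for n in ["wrist","top"]:
    c=camera(n);cv2.imwrite(f"pics/{n}1.png",c["pixels"][:,:,::-1]);np.savez(f"pics/{n}1.npz",**c)
E
```

```text
[ 0.66234637 -0.12252753  0.22704158] [ 0.10563416  0.99440094 -0.00242668  0.00151882] [-0.18091957  0.60742155  0.52353335  1.48351494 -0.0046118   0.0307367 ] 1.9833
```

View pics/wrist1.png

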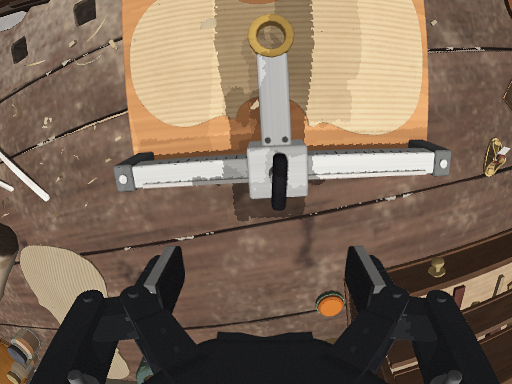

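The wrist picture shows the knob bar at (280,180), the carriage block around (277,170) and the bush at (271,35). I'll enlarge both.

```bash
cat >> h.py <<'E'
def ray(c,u,v):
    x=u-c["cx"];y=v-c["cy"];r=np.hypot(x,y);th=r/c["fx"]
    s=np.sin(th)/max(r,1e-9);d=np.array([x*s,y*s,np.cos(th)])
    return c["extrinsics"][:3,:3]@d
def wplane(c,u,v,h):
    d=ray(c,u,v);o=c["extrinsics"][:3,3];return o+d*(h-o[2])/d[2]
def wproj(c,p):
    E=c["extrinsics"];q=E[:3,:3].T@(np.array(p)-E[:3,3]);r=np.hypot(q[0],q[1]);th=np.arctan2(r,q[2])
    return c["cx"]+q[0]/r*th*c["fx"],c["cy"]+q[1]/r*th*c["fx"]
E
python3 - <<'E'
from h import *
a=cv2.imread("pics/wrist1.png")
cv2.imwrite("pics/c4.png",cv2.resize(a[130:220,235:325],None,fx=6.5,fy=6.5,interpolation=cv2.INTER_CUBIC))
cv2.imwrite("pics/c5.png",cv2.resize(a[5:65,240:300],None,fx=9,fy=9,interpolation=cv2.INTER_CUBIC))
c=load("wrist1");print(wproj(c,[.6623,-.1225,.227]))
E
```

```text
(np.float64(263.30081100552246), np.float64(262.58218362049223))
```

View pics/c4.png

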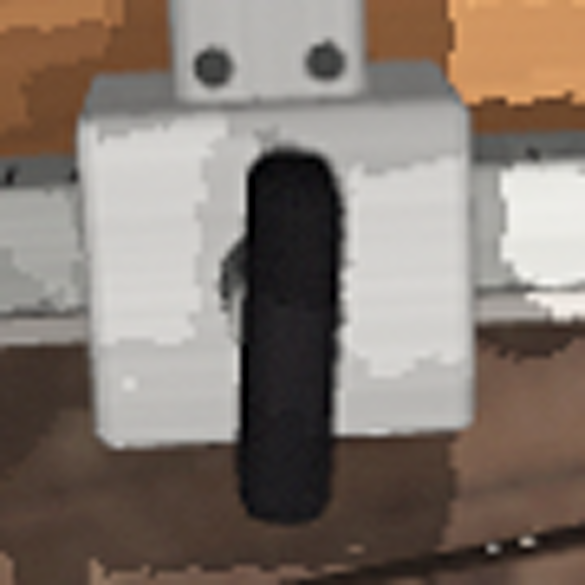

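View pics/c5.png

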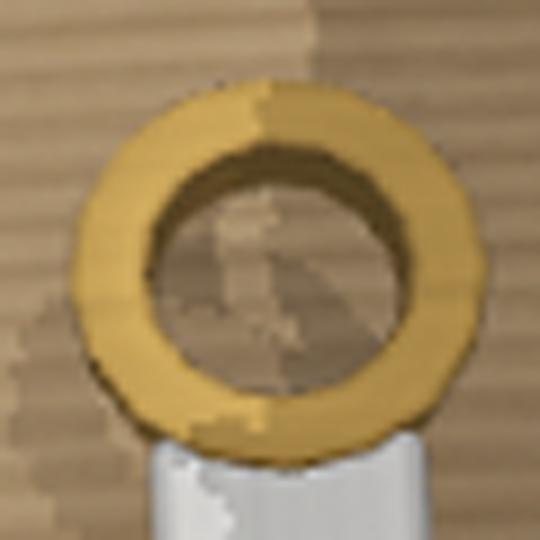

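```bash
python3 - <<'E'
from h import *
c=load("wrist1")
w=lambda n,x,y,h:(wplane(c,235+x/6.5,130+y/6.5,h)*1000).round(1)
far=w(0,285,520,.132);n1=w(0,293,152,.108);n2=w(0,293,152,.132);print(far,n1,n2,np.linalg.norm(far-n1),np.linalg.norm(far-n2))
for x,y in [(245,300),(338,300),(240,480),(332,480)]:print(w(0,x,y,.132))
# ring outer corners at z .088
pts=np.array([wplane(c,240+x/9,5+y/9,.088)[:2]*1000 for x,y in [(75,270),(485,270),(280,80),(282,465),(133,130),(425,130)]],np.float32)
print(pts, cv2.minEnclosingCircle(pts))
b=np.array([wplane(c,240+x/9,5+y/9,.088)[:2]*1000 for x,y in [(148,275),(410,275),(278,145),(285,398)]],np.float32)
print(b,cv2.minEnclosingCircle(b))
# carriage corners z .094
for x,y in [(80,118),(470,100),(100,445),(472,428)]:print("carr",w(0,x,y,.094))
print("beam ends",wplane(c,117,180,.078)*1000,wplane(c,448,160,.078)*1000)
E
```

```text
[ 674.5 -112.8  132. ] [ 633.3 -102.5  108. ] [ 628.2 -102.6  132. ] 48.780426402400415 47.41023096336903
[ 645. -112.  132.]
[ 647.4 -100.9  132. ]
[ 667.9 -117.3  132. ]
[ 670.4 -106.   132. ]
[[ 524.81055  -107.547165]
 [ 533.03656   -68.01715 ]
 [ 509.4031    -83.583496]
 [ 548.9674    -91.92397 ]
 [ 511.58035   -98.86941 ]
 [ 517.4319    -70.68574 ]] ((528.8545532226562, -87.75660705566406), 20.54010772705078)
[[ 526.94354  -100.653725]
 [ 532.1981    -75.42313 ]
 [ 516.2051    -85.259605]
 [ 542.29376   -90.18784 ]] ((529.2493896484375, -87.72372436523438), 13.275141716003418)
carr [ 625.3 -130.4   94. ]
carr [634.  -76.8  94. ]
carr [ 673.1 -138.5   94. ]
carr [681.9 -84.8  94. ]
beam ends [ 628.56541648 -277.60545111   78.        ] [680.89683575  80.21788029  78.        ]
```

Emit:
move_arm:
  moves:
    - [[-0.009, 0.015, -0.03, 0, 0, 0, 0.2], [-0.009, 0.014, -0.03, 0, 0, 0, 0.2], [0, 0, -0.05, 0, 0, 0, 0.2], [0, 0, -0.05, 0, 0, 0, 0.2], [0, 0, -0.03, 0, 0, 0, 0.2], [0, 0, 0, 0, 0, 0, 0.2]]

```text
clock: 2.58
eef_pos: [0.6509, -0.1099, 0.1196]
tool_rot: [0.109, 0.994, -0.002, -0.005]
ft_force: [-0.6, -0.6, -0.8]
grip_width: 0.0345
```

```bash
python3 - <<'E'
from workcell import *
from h import *
o=get_obs();print(o["eef_pos"],o["tool_rot"],o["clock"],o["grip_width"])
c=camera("wrist");cv2.imwrite(f"pics/wrist2.png",c["pixels"][:,:,::-1]);np.savez(f"pics/wrist2.npz",**c)
a=c["pixels"][:,:,::-1];cv2.imwrite("pics/c6.png",cv2.resize(a[160:330,160:370],None,fx=3.6,fy=3.5,interpolation=cv2.INTER_CUBIC))
print(wproj(c,o["eef_pos"]))
E
```

```text
[ 0.65087755 -0.10993453  0.11959461] [ 0.1091093   0.99401659 -0.00201223 -0.00470472] 2.5833 0.03447240050818311
(np.float64(263.3299329179541), np.float64(262.74805150353546))
```

View pics/c6.png

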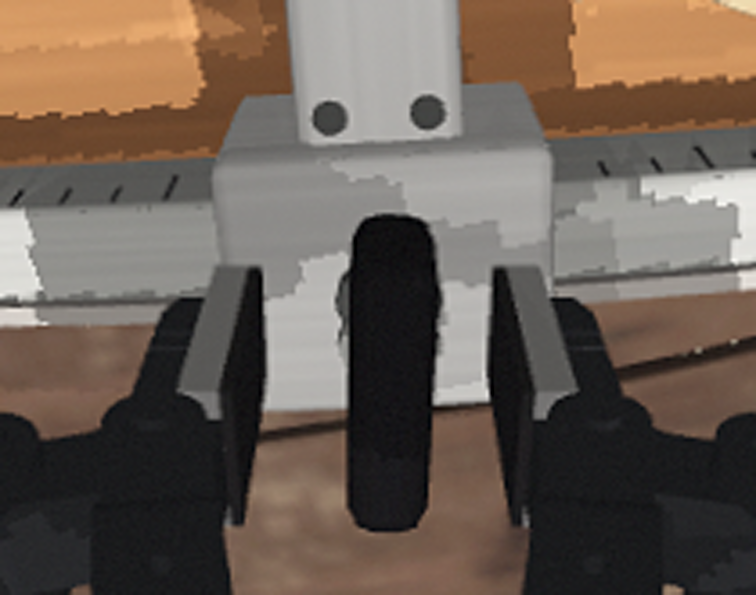

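Emit:
move_arm:
  moves:
    - [[0.006, 0.0034, -0.012, 0, 0, -0.03, 0.4], [0, 0, 0, 0, 0, 0, 0.4], [0, 0, 0, 0, 0, 0, 0.4]]

```text
clock: 2.88
eef_pos: [0.6561, -0.1076, 0.1184]
tool_rot: [0.117, 0.993, -0.002, -0.002]
ft_force: [0.7, -0.4, 1.0]
grip_width: 0.0257
```

```bash
python3 - <<'E'
from workcell import *
from h import *
o=get_obs();print(o["eef_pos"],o["tool_rot"],o["clock"],o["grip_width"])
c=camera("wrist");cv2.imwrite(f"pics/wrist3.png",c["pixels"][:,:,::-1]);np.savez(f"pics/wrist3.npz",**c)
a=c["pixels"][:,:,::-1];cv2.imwrite("pics/c7.png",cv2.resize(a[190:330,194:334],None,fx=5,fy=4.2,interpolation=cv2.INTER_CUBIC))
E
```

```text
[ 0.65614753 -0.10758695  0.1184138 ] [ 0.11736254  0.99308571 -0.00200319 -0.00167083] 2.8833 0.02572668688307185
```

View pics/c7.png

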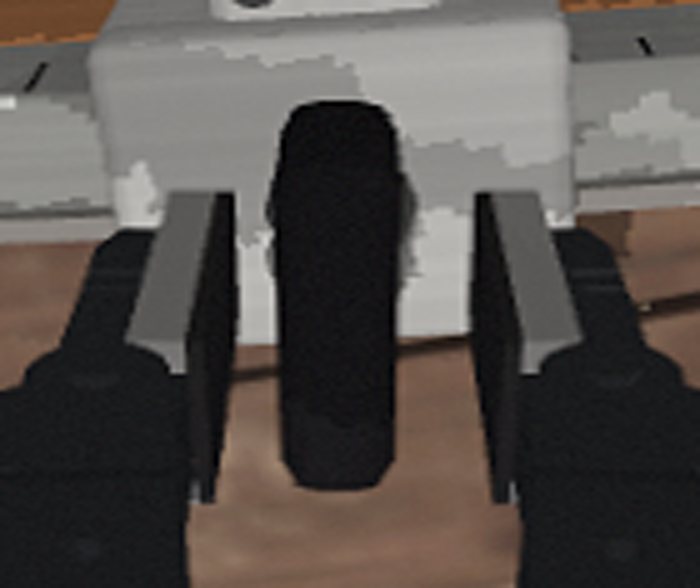

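Emit:
move_arm:
  moves:
    - [[-0.005, -0.002, -0.012, 0, 0, 0, 0.4], [0, 0, -0.003, 0, 0, 0, 0.45]]

```text
clock: 3.1
eef_pos: [0.6551, -0.1087, 0.113]
tool_rot: [0.117, 0.993, -0.002, 0.001]
ft_force: [0.4, -0.7, -0.3]
grip_width: 0.0236
```

```bash
cat > look.py <<'E'
import sys
from workcell import *
from h import *
n,u0,u1,v0,v1=sys.argv[1],*map(int,sys.argv[2:6])
cam=sys.argv[6] if len(sys.argv)>6 else "wrist"
o=get_obs();print(o["eef_pos"].round(4),o["tool_rot"].round(4),o["clock"],o["grip_width"].round(4),o["ft_force"].round(1),o["ft_torque"].round(2),o["joint_pos"].round(3))
c=camera(cam);np.savez(f"pics/{n}.npz",**c)
a=c["pixels"][:,:,::-1];f=min(760/(u1-u0),580/(v1-v0));print("scale",f)
cv2.imwrite(f"pics/{n}.png",cv2.resize(a[v0:v1,u0:u1],None,fx=f,fy=f,interpolation=cv2.INTER_CUBIC))
o=get_obs();print(o["eef_pos"].round(4))
E
python3 look.py w4 194 334 190 330
```

```text
Traceback (most recent call last):
  File "look.py", line 6, in <module>
    o=get_obs();print(o["eef_pos"].round(4),o["tool_rot"].round(4),o["clock"],o["grip_width"].round(4),o["ft_force"].round(1),o["ft_torque"].round(2),o["joint_pos"].round(3))
                                                                              ^^^^^^^^^^^^^^^^^^^^^
AttributeError: 'float' object has no attribute 'round'
```

```bash
sed -i 's/o\["grip_width"\].round(4)/round(o["grip_width"],4)/' look.py; python3 look.py w4 194 334 190 330
```

```text
[ 0.6551 -0.1087  0.113 ] [ 1.172e-01  9.931e-01 -2.100e-03  7.000e-04] 3.1 0.0236 [ 0.4 -0.7 -0.3] [-0.02  0.03  0.02] [-0.163  0.639  0.28   1.211 -0.004  0.072]
scale 4.142857142857143
[ 0.6555 -0.1087  0.1133]
```

View pics/w4.png

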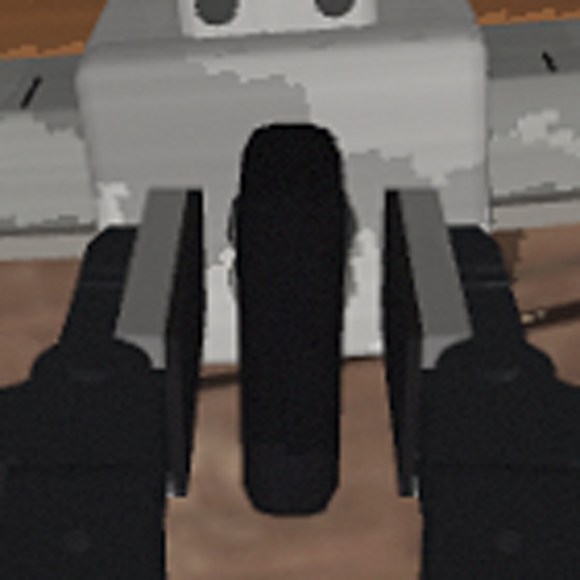

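```bash
python3 - <<'E'
from h import *
c=load("w4");f=4.142857
w=lambda x,y,h:(wplane(c,194+x/f,190+y/f,h)*1000).round(1)
print("far end",w(291,512,.132),"near bottom",w(290,126,.108),"near top?",w(290,150,.132))
print("carr",w(85,65,.094),w(483,40,.094)," screws",w(217,5,.094),w(334,3,.094))
d=np.array([np.cos(np.radians(-13.5)),np.sin(np.radians(-13.5)),0])
for k in (-23,23):
  for h in (.108,.132):
    p=np.array([.6535,-.1079,h])+d*k/1000;u,v=wproj(c,p);print(k,h,(u-194)*f,(v-190)*f)
E
```

```text
far end [ 673.3 -112.5  132. ] near bottom [ 633.7 -103.3  108. ] near top? [ 625.7 -101.2  132. ]
carr [ 625.2 -129.2   94. ] [633.9 -77.3  94. ]  screws [ 621.1 -110.    94. ] [624.3 -95.2  94. ]
-23 0.108 290.8384075007121 105.62757700222578
-23 0.132 289.6769114051604 198.8221183383859
23 0.108 290.8404624722667 409.9872380169607
23 0.132 289.86224460474773 527.6279064282946
```

```bash
python3 - <<'E'
from h import *
from scipy.spatial.transform import Rotation as R
c=load("w4");f=4.142857
T=R.from_quat([.1172,.9931,-.0021,.0007]);p0=np.array([.6553,-.1087,.1132])
for y in (-.0118,.0118):
  for x in (-.011,.011):
    for z in (.009,.011,-.008,-.015,-.02):
      u,v=wproj(c,p0+T.apply([x,y,z]));print(y,x,z,round((u-194)*f),round((v-190)*f))
E
```

```text
-0.0118 -0.011 0.009 201 335
-0.0118 -0.011 0.011 202 327
-0.0118 -0.011 -0.008 193 410
-0.0118 -0.011 -0.015 189 445
-0.0118 -0.011 -0.02 186 472
-0.0118 0.011 0.009 196 193
-0.0118 0.011 0.011 197 186
-0.0118 0.011 -0.008 186 260
-0.0118 0.011 -0.015 181 292
-0.0118 0.011 -0.02 177 317
0.0118 -0.011 0.009 375 335
0.0118 -0.011 0.011 374 327
0.0118 -0.011 -0.008 383 410
0.0118 -0.011 -0.015 386 445
0.0118 -0.011 -0.02 389 472
0.0118 0.011 0.009 380 193
0.0118 0.011 0.011 379 186
0.0118 0.011 -0.008 389 260
0.0118 0.011 -0.015 394 292
0.0118 0.011 -0.02 397 317
```

Emit:
move_arm:
  moves:
    - [[-0.005, 0, 0, 0, 0, 0, 0.55], [0, 0, 0, 0, 0, 0, 0.55]]

```text
clock: 3.32
eef_pos: [0.6529, -0.1089, 0.1136]
tool_rot: [0.117, 0.993, -0.002, 0.001]
ft_force: [-0.4, -0.1, -0.4]
grip_width: 0.019
```

```bash
cd .;python3 look.py w5 194 334 190 330
```

```text
[ 0.6529 -0.1089  0.1136] [ 0.1173  0.9931 -0.002   0.0014] 3.3167 0.019 [-0.4 -0.1 -0.4] [0.   0.02 0.02] [-0.164  0.633  0.272  1.206 -0.004  0.072]
scale 4.142857142857143
[ 0.6532 -0.1089  0.1137]
```

View pics/w5.png

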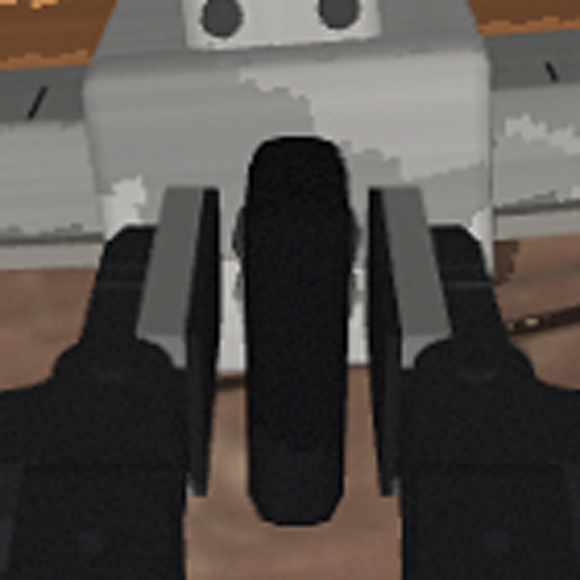

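Emit:
move_arm:
  moves:
    - [[0.0004, 0.0005, 0, 0, 0, 0, 1], [0, 0, 0, 0, 0, 0, 1], [0, 0, 0, 0, 0, 0, 1]]

```text
clock: 3.62
eef_pos: [0.6533, -0.1087, 0.1141]
tool_rot: [0.117, 0.993, -0.002, 0.002]
ft_force: [0.8, -0.5, -0.2]
grip_width: 0.0117
```

```bash
cd .;python3 look.py w6 194 334 190 330
```

```text
[ 0.6533 -0.1087  0.1141] [ 0.1174  0.9931 -0.002   0.0017] 3.6167 0.0117 [ 0.8 -0.5 -0.2] [-0.02  0.06  0.01] [-0.163  0.633  0.273  1.207 -0.004  0.072]
scale 4.142857142857143
[ 0.6533 -0.1087  0.114 ]
```

View pics/w6.png

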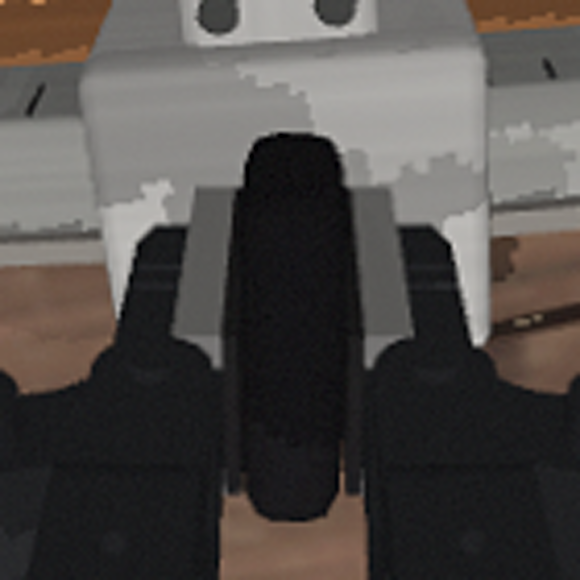

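Emit:
move_arm:
  moves:
    - [[0, 0, 0, 0, 0, -0.12, 1], [0, 0, 0, 0, 0, -0.15, 1], [0, 0, 0, 0, 0, -0.15, 1], [0, 0, 0, 0, 0, -0.15, 1]]

```text
clock: 4.0
eef_pos: [0.6535, -0.1081, 0.1141]
tool_rot: [0.269, 0.963, -0.002, 0.001]
ft_force: [0.7, 0.3, -0.7]
grip_width: 0.0115
```

```bash
cd .;python3 look.py w7 130 400 100 330
```

```text
[ 0.6535 -0.1081  0.1141] [ 0.2687  0.9632 -0.0018  0.0014] 4.0 0.0115 [ 0.7  0.3 -0.7] [ 0.05 -0.02  0.11] [-0.162  0.634  0.275  1.209 -0.004  0.382]
scale 2.5217391304347827
[ 0.6535 -0.1082  0.114 ]
```

View pics/w7.png

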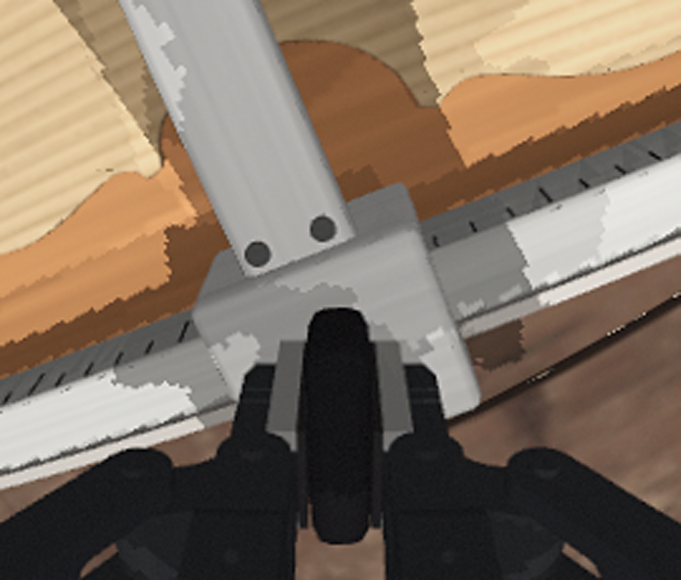

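Emit:
move_arm:
  moves:
    - [[0, -0.001, 0, 0, 0, -0.15, 1], [0, -0.0003, 0, 0, 0, -0.15, 1], [0, -0.0003, 0, 0, 0, -0.15, 1], [0, -0.0003, 0, 0, 0, -0.15, 1], [0, -0.0003, 0, 0, 0, -0.15, 1]]

```text
clock: 4.47
eef_pos: [0.6541, -0.1076, 0.1141]
tool_rot: [0.455, 0.89, -0.001, 0.001]
ft_force: [-0.1, 0.6, -0.2]
grip_width: 0.0115
```

```bash
cd .;python3 look.py w8 130 400 100 330
```

```text
[ 0.6541 -0.1076  0.1141] [ 4.552e-01  8.904e-01 -7.000e-04  9.000e-04] 4.4667 0.0115 [-0.1  0.6 -0.2] [ 0.11 -0.    0.18] [-0.162  0.636  0.278  1.212 -0.002  0.783]
scale 2.5217391304347827
[ 0.6541 -0.1076  0.114 ]
```

Emit:
move_arm:
  moves:
    - [[-0.0016, -0.003, 0, 0, 0, -0.05, 1], [-0.0003, -0.001, 0, 0, 0, -0.05, 1]]

```text
clock: 4.68
eef_pos: [0.654, -0.1082, 0.114]
tool_rot: [0.477, 0.879, 0.001, 0.001]
ft_force: [-0.6, 0.5, -0.3]
grip_width: 0.0118
```

```bash
cd .;python3 look.py w9 130 400 100 330
```

```text
[ 0.654  -0.1082  0.114 ] [4.774e-01 8.787e-01 7.000e-04 1.100e-03] 4.6833 0.0118 [-0.6  0.5 -0.3] [0.11 0.09 0.14] [-1.64e-01  6.35e-01  2.76e-01  1.21e+00  1.00e-03  8.31e-01]
scale 2.5217391304347827
[ 0.654  -0.1082  0.1141]
```

View pics/w9.png

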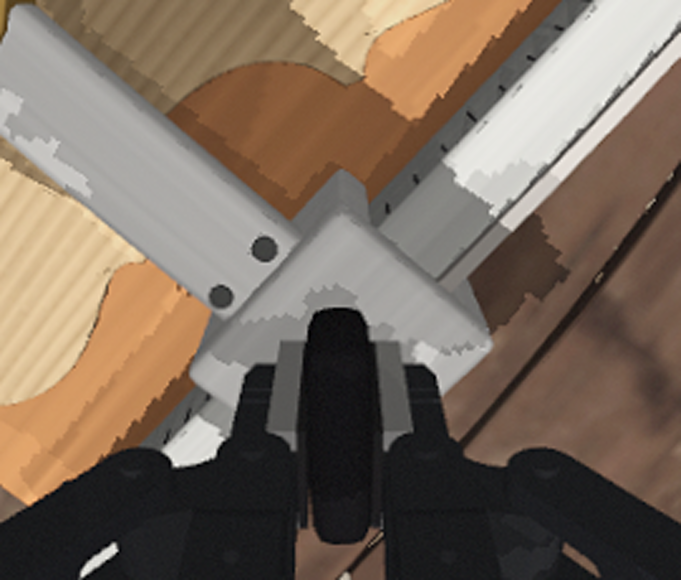

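```bash
cd .;cat > ringshift.py <<'E'
from workcell import *
from h import *
import sys
for n in ["scene","top"]:
    c=camera(n);np.savez(f"pics/{n}_{sys.argv[1]}.npz",**c);cv2.imwrite(f"pics/{n}_{sys.argv[1]}.png",c["pixels"][:,:,::-1])
    r=load(n+"0")
    g0=cv2.cvtColor(r["pixels"],cv2.COLOR_RGB2HSV)[...,1].astype(np.float32);g1=cv2.cvtColor(c["pixels"],cv2.COLOR_RGB2HSV)[...,1].astype(np.float32)
    u,v=(356,249) if n=="scene" else (346,213)
    h=13
    t=cv2.resize(g0[v-h:v+h,u-h:u+h],None,fx=8,fy=8,interpolation=cv2.INTER_CUBIC)
    s=cv2.resize(g1[v-h-4:v+h+4,u-h-4:u+h+4],None,fx=8,fy=8,interpolation=cv2.INTER_CUBIC)
    m=cv2.matchTemplate(s,t,cv2.TM_CCOEFF_NORMED);_,mx,_,l=cv2.minMaxLoc(m);print(n,mx,l[0]/8-4,l[1]/8-4)
E
python3 ringshift.py a
```

```text
scene 0.9778048396110535 0.5 0.0
top 0.971064031124115 0.375 0.0
```

View pics/scene_a.png

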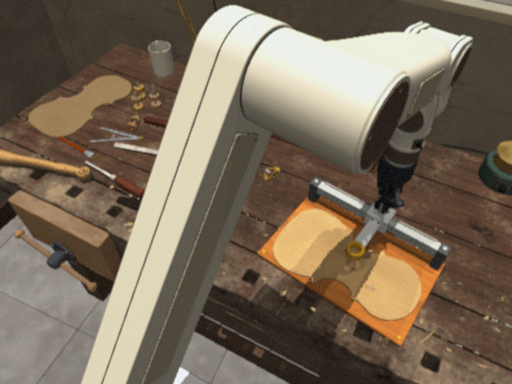

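```bash
python3 - <<'E'
from h import *
for n in ["w6","w9"]:
    c=load(n)
    p=wproj(c,[.529,-.088,.088]);print(n,p)
    u,v=int(p[0]),int(p[1]);v0=max(v-35,0);u0=max(u-35,0)
    a=c["pixels"][v0:v0+70,u0:u0+70,::-1];print(u0,v0,a.shape);cv2.imwrite(f"pics/ring_{n}.png",cv2.resize(a,None,fx=7,fy=7,interpolation=cv2.INTER_CUBIC))
E
python3 - <<'E'
import cv2,numpy as np
a=cv2.imread("pics/ring_w6.png");b=cv2.imread("pics/ring_w9.png")
h=max(a.shape[0],b.shape[0]);f=lambda x:cv2.copyMakeBorder(x,0,h-x.shape[0],0,10,cv2.BORDER_CONSTANT)
r=np.hstack([f(a),f(b)]);print(r.shape,a.shape,b.shape);cv2.imwrite("pics/rr.png",cv2.resize(r,None,fx=.79,fy=.79))
E
```

```text
w6 (np.float64(246.27152712296038), np.float64(16.545730085624854))
211 0 (70, 70, 3)
w9 (np.float64(102.37028842793066), np.float64(101.47760280476267))
67 66 (70, 70, 3)
(490, 1000, 3) (490, 490, 3) (490, 490, 3)
```

View pics/rr.png

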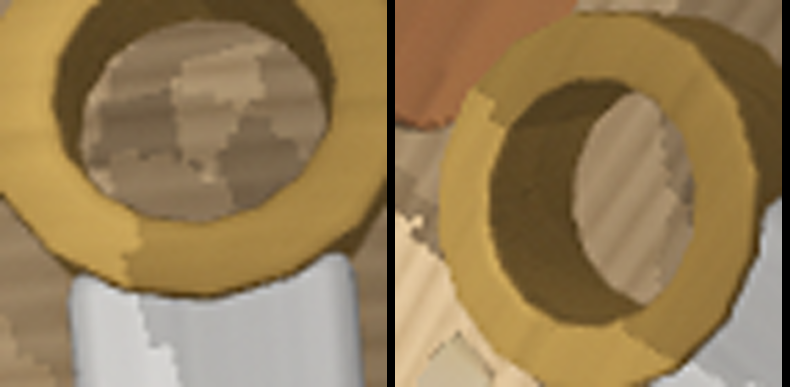

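```bash
python3 - <<'E'
from h import *
s=5.53
c=load("w6");P=np.array([wplane(c,211+x/s,y/s,.088)[:2]*1000 for x,y in [(55,85),(335,85),(195,222),(75,160),(310,160)]])
print(P.round(1))
def circ(P):
    A=np.c_[2*P,np.ones(len(P))];x=np.linalg.lstsq(A,(P**2).sum(1),rcond=None)[0];return x[:2],np.sqrt(x[2]+x[:2]@x[:2])
print(circ(P))
c=load("w9");P=np.array([wplane(c,67+x/s,66+y/s,.088)[:2]*1000 for x,y in [(95,205),(299,190),(212,78),(190,326),(120,120),(270,110),(240,310),(115,275)]])
print(P.round(1),circ(P))
P=np.array([wplane(c,67+x/s,66+y/s,.088)[:2]*1000 for x,y in [(45,200),(362,190),(215,12),(95,45)]])
print(P.round(1),circ(P))
E
```

```text
[[ 524.7 -100.6]
 [ 531.5  -75.2]
 [ 541.7  -91. ]
 [ 532.7 -100.5]
 [ 538.4  -79.2]]
(array([528.84038646, -88.06384278]), np.float64(13.117928994889981))
[[ 517.6  -94.8]
 [ 540.   -81.6]
 [ 524.7  -76.2]
 [ 534.8 -100.6]
 [ 516.2  -85.3]
 [ 532.7  -76. ]
 [ 539.6  -96. ]
 [ 523.6 -100.3]] (array([528.98471096, -88.56272579]), np.float64(13.079213011642667))
[[511.1 -97.5]
 [546.5 -78.2]
 [521.4 -70.1]
 [509.  -79.7]] (array([528.4796301 , -88.06745588]), np.float64(20.2083003446749))
```

Emit:
move_arm:
  moves:
    - [[-0.0006, -0.0012, 0, 0, 0, -0.12, 1], [-0.0005, -0.001, 0, 0, 0, -0.12, 1], [-0.0005, -0.001, 0, 0, 0, -0.12, 1]]

```text
clock: 5.08
eef_pos: [0.6543, -0.1081, 0.1141]
tool_rot: [0.558, 0.83, 0.002, 0.001]
ft_force: [1.4, 2.7, -0.2]
grip_width: 0.0115
```

```bash
cd .;python3 look.py w10 130 400 100 330
```

```text
[ 0.6543 -0.1081  0.1141] [0.5581 0.8298 0.0023 0.0014] 5.0833 0.0115 [ 1.4  2.7 -0.2] [ 0.45 -0.25  0.12] [-0.165  0.634  0.275  1.207  0.003  1.019]
scale 2.5217391304347827
[ 0.6543 -0.1081  0.1141]
```

Emit:
move_arm:
  moves:
    - [[-0.0006, 0, 0, 0, 0, -0.12, 1], [-0.0005, -0.0005, 0, 0, 0, -0.12, 1], [-0.0005, -0.0005, 0, 0, 0, -0.12, 1]]

```text
clock: 5.38
eef_pos: [0.6546, -0.1079, 0.1141]
tool_rot: [0.634, 0.773, 0.003, 0.002]
ft_force: [2.6, 2.8, -0.9]
grip_width: 0.012
```

```bash
cd .;python3 look.py w11 130 400 100 330
```

```text
[ 0.6546 -0.1079  0.1141] [0.634  0.7733 0.003  0.0023] 5.3833 0.012 [ 2.6  2.8 -0.9] [ 0.36 -0.25  0.2 ] [-0.165  0.633  0.272  1.204  0.003  1.209]
scale 2.5217391304347827
[ 0.6546 -0.1079  0.1141]
```

Emit:
move_arm:
  moves:
    - [[-0.0005, -0.0005, 0, 0, 0, -0.12, 1], [-0.0005, -0.0005, 0, 0, 0, -0.12, 1], [0, 0, 0, 0, 0, -0.12, 1], [0, 0, 0, 0, 0, -0.12, 1]]

```text
clock: 5.77
eef_pos: [0.6551, -0.1079, 0.1141]
tool_rot: [0.725, 0.689, 0.003, 0.003]
ft_force: [1.4, 0.7, 0.2]
grip_width: 0.0121
```

```bash
cd .;python3 look.py w12 130 400 100 330
```

```text
[ 0.6551 -0.1079  0.1141] [0.7249 0.6888 0.0033 0.0032] 5.7667 0.0121 [1.4 0.7 0.2] [ 0.22 -0.11  0.71] [-1.640e-01  6.320e-01  2.710e-01  1.201e+00  1.000e-03  1.458e+00]
scale 2.5217391304347827
[ 0.6552 -0.1079  0.1141]
```

View pics/w12.png

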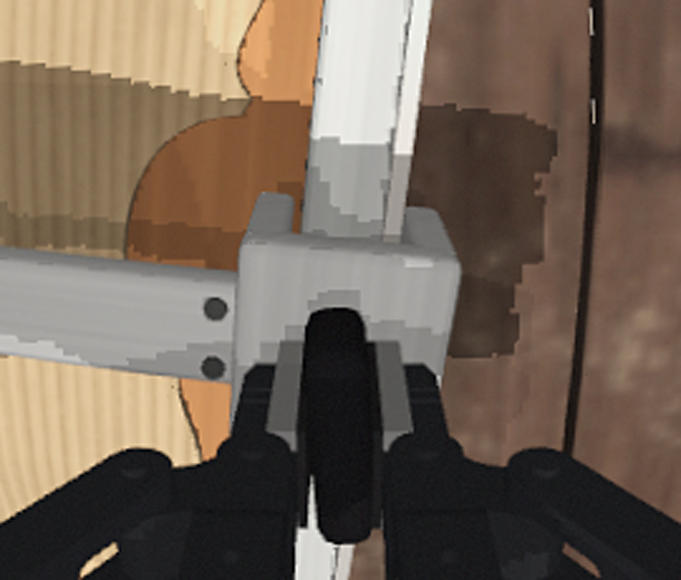

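Emit:
move_arm:
  moves:
    - [[0, 0, 0, 0, 0, -0.06, 1], [0, 0, 0, 0, 0, 0, 1], [0, 0, 0, 0, 0, 0, 0.3], [0, 0, 0, 0, 0, 0, 0], [0, 0, 0, 0, 0, 0, 0], [0, 0, 0.04, 0, 0, 0, 0], [0, 0, 0.06, 0, 0, 0, 0], [0, 0, 0.06, 0, 0, 0, 0]]

```text
clock: 6.48
eef_pos: [0.6477, -0.1094, 0.1863]
tool_rot: [0.731, 0.682, -0.005, -0.004]
ft_force: [0.4, -0.5, -0.2]
grip_width: 0.043
```

```bash
cd .;python3 look.py w13 60 400 50 330
```

```text
[ 0.6477 -0.1094  0.1863] [ 0.7312  0.6821 -0.0051 -0.0037] 6.4833 0.043 [ 0.4 -0.5 -0.2] [-0.   -0.01 -0.04] [-0.166  0.595  0.397  1.385 -0.004  1.474]
scale 2.0714285714285716
[ 0.6507 -0.11    0.1942]
```

View pics/w13.png

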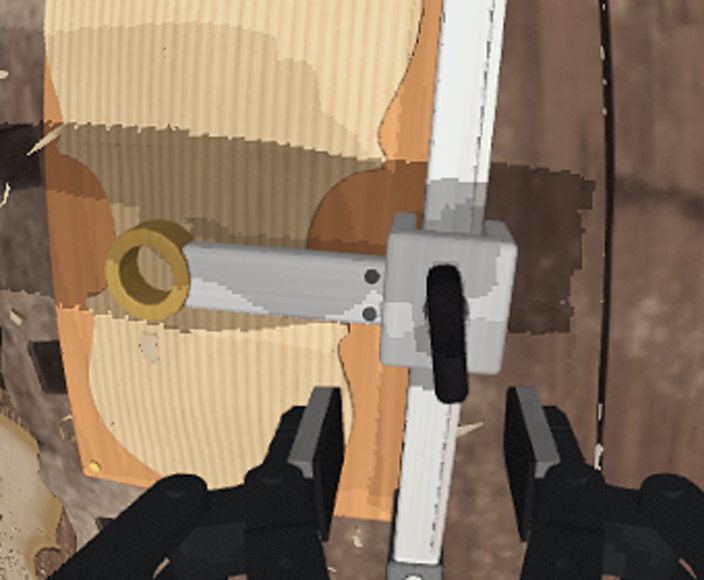

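```bash
python3 - <<'E'
from h import *
c=load("w13");s=2.0714
w=lambda x,y,h:wplane(c,60+x/s,50+y/s,h)[:2]*1000
a=w(448,330,.132);b=w(453,392,.132);print(a,b,np.degrees(np.arctan2(*(b-a)[::-1])))
a=w(390,232,.094);b=w(515,238,.094);print("carr edge",a,b,np.degrees(np.arctan2(*(b-a)[::-1])))
a=c["pixels"][140:220,100:165,::-1];cv2.imwrite("pics/r13.png",cv2.resize(a,None,fx=7,fy=7,interpolation=cv2.INTER_CUBIC))
a=c["pixels"][160:250,235:325,::-1];cv2.imwrite("pics/k13.png",cv2.resize(a,None,fx=6,fy=6,interpolation=cv2.INTER_CUBIC))
E
```

```text
[ 654.05772712 -102.97624797] [ 654.51893486 -125.97043145] -88.85093923098668
carr edge [634.82611059 -77.93466799] [681.4349404  -83.24116022] -6.495251210159601
```

View pics/r13.png

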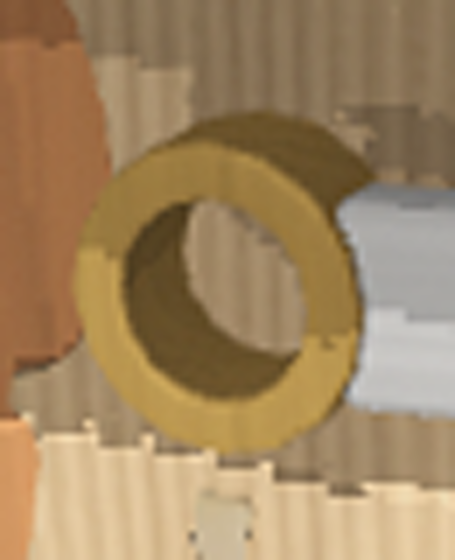

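View pics/k13.png

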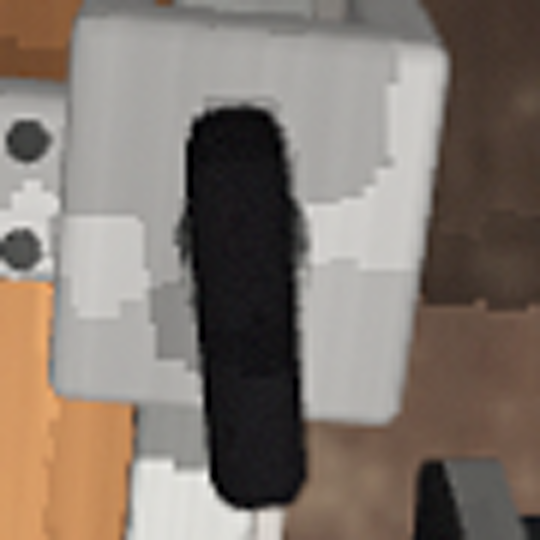

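```bash
python3 - <<'E'
from h import *
c=load("w13")
w=lambda x,y,h:wplane(c,235+x/6,160+y/6,h)[:2]*1000
for p,q in [((203,370),(211,480)),((297,370),(304,480)),((190,160),(211,480)),((286,160),(304,480))]:
    a=w(*p,.132);b=w(*q,.132);print(np.degrees(np.arctan2(*(b-a)[::-1])))
print("far end",w(258,507,.132),"near bottom",w(240,107,.108))
def circ(P):
    A=np.c_[2*P,np.ones(len(P))];x=np.linalg.lstsq(A,(P**2).sum(1),rcond=None)[0];return x[:2],np.sqrt(x[2]+x[:2]@x[:2])
P=np.array([wplane(c,100+x/7,140+y/7,.088)[:2]*1000 for x,y in [(124,290),(305,300),(190,203),(235,398),(145,230),(285,255),(150,350)]])
print(circ(P))
P=np.array([wplane(c,100+x/7,140+y/7,.088)[:2]*1000 for x,y in [(76,280),(358,320),(200,143),(225,453),(120,180),(320,205),(115,390),(300,425)]])
print(circ(P))
E
```

```text
-89.89256119929819
-89.13222531081446
-90.26630950358897
-89.62647648706472
far end [ 653.81672753 -130.19990821] near bottom [654.59177612 -87.92128805]
(array([529.2166812 , -89.42187693]), np.float64(12.714881815236255))
(array([529.10781985, -89.38644655]), np.float64(20.07158258848024))
```

Emit:
move_arm:
  moves:
    - [[-0.028, 0.07, 0.028, 0, 0, 0, -1], [-0.028, 0.07, 0.028, 0, 0, 0, -1], [-0.028, 0.07, 0.028, 0, 0, 0, -1], [-0.028, 0.07, 0.028, 0, 0, 0, -1], [-0.028, 0.07, 0.028, 0, 0, 0, -1], [-0.028, 0.07, 0.02, 0, 0, 0, -1], [-0.028, 0.07, 0.02, 0, 0, 0, -1], [-0.028, 0.07, 0.02, 0, 0, 0, -1]]

```text
clock: 7.2
eef_pos: [0.5363, 0.1665, 0.3001]
tool_rot: [0.737, 0.676, -0.0, 0.006]
ft_force: [0.3, 0.6, 0.1]
grip_width: 0.0855
```

Emit:
move_arm:
  moves:
    - [[-0.028, 0.07, 0, 0, 0, 0, -1], [-0.028, 0.07, 0, 0, 0, 0, -1], [-0.028, 0.06, 0, 0, 0, 0, -1]]

```text
clock: 7.45
eef_pos: [0.493, 0.2711, 0.3049]
tool_rot: [0.737, 0.676, 0.004, 0.008]
ft_force: [0.1, 0.2, -0.3]
grip_width: 0.0855
```

```bash
cd .;python3 look.py w14 0 512 0 384;python3 ringshift.py b
```

```text
[0.493  0.2711 0.3049] [0.7369 0.6759 0.0039 0.0079] 7.45 0.0855 [ 0.1  0.2 -0.3] [ 0.03 -0.05 -0.03] [ 0.51   0.345  0.309  1.523 -0.014  2.167]
scale 1.484375
[0.4902 0.2764 0.3048]
scene 0.9866609573364258 0.625 0.125
top 0.9907491207122803 0.375 0.125
```

View pics/w14.png

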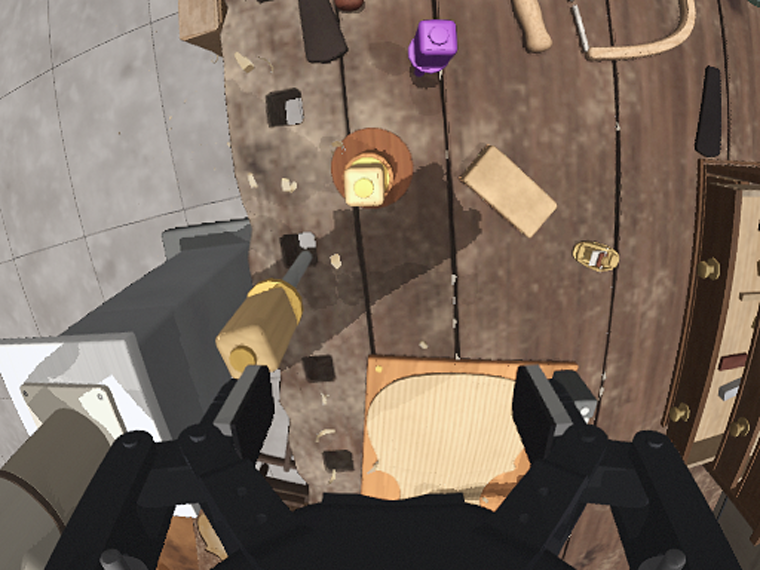

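```bash
python3 - <<'E'
from h import *
c=load("w14")
a=c["pixels"][80:150,215:285,::-1];cv2.imwrite("pics/p14.png",cv2.resize(a,None,fx=8,fy=8,interpolation=cv2.INTER_CUBIC))
E
```

```text
(no output)
```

View pics/p14.png

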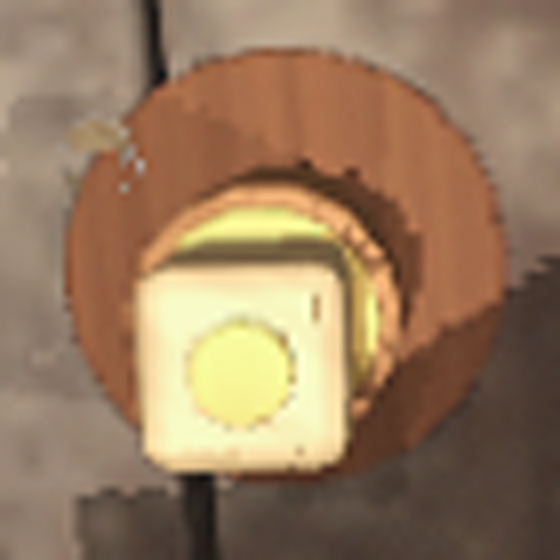

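```bash
python3 - <<'E'
from h import *
c=load("w14")
w=lambda x,y,h:(wplane(c,215+x/8,80+y/8,h)[:2]*1000).round(1)
print("cap",w(242,374,.176))
for p in [(138,262),(342,262),(145,470),(350,470)]:print(w(*p,.172))
L=w(140,300,.172),w(144,440,.172);R_=w(344,300,.172),w(348,440,.172)
B=w(180,472,.172),w(310,472,.172);T=w(180,263,.172),w(310,263,.172)
for a,b in (L,R_,B,T):print(np.degrees(np.arctan2(*(b-a)[::-1])))
for p in [(66,270),(505,270),(285,48),(290,478)]:print("foot",w(*p,.010))
E
```

```text
cap [481.7 325.8]
[471.3 339. ]
[493.7 336.8]
[469.6 315.6]
[492.4 313.4]
-94.73343833057554
-93.64448951277156
-5.514911591244962
-5.5915577557570915
foot [442.8 329.1]
foot [520.7 321.6]
foot [485.4 364.7]
foot [479.  287.4]
```

Emit:
move_arm:
  moves:
    - [[-0.009, 0.05, -0.02, 0, 0, 0, -1], [-0.009, 0.045, -0.04, 0, 0, 0, -1], [0, 0, -0.04, 0, 0, 0, -1], [0, 0, 0, 0, 0, 0, -1]]

```text
clock: 7.93
eef_pos: [0.4863, 0.3166, 0.255]
tool_rot: [0.737, 0.676, 0.005, 0.01]
ft_force: [-0.1, -0.9, -0.4]
grip_width: 0.0853
```

```bash
cd .;python3 look.py w15 130 400 100 330
```

```text
[0.4863 0.3166 0.255 ] [0.7369 0.6759 0.0054 0.0102] 7.9333 0.0853 [-0.1 -0.9 -0.4] [-0.04  0.03 -0.02] [ 0.586  0.387  0.242  1.412 -0.018  2.243]
scale 2.5217391304347827
[0.4869 0.3169 0.2569]
```

View pics/w15.png

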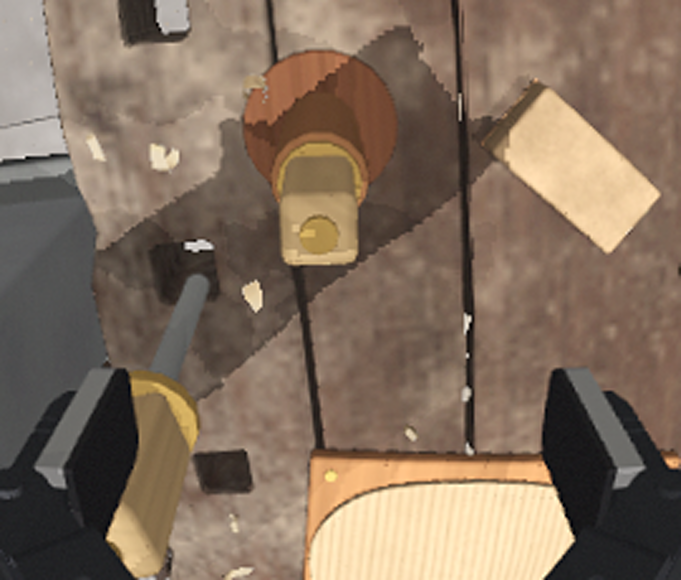

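Emit:
move_arm:
  moves:
    - [[-0.012, 0.018, 0, 0.015, 0.042, 0, -0.4], [0, 0, 0, 0, 0, 0, -0.4], [0, 0, 0, 0, 0, 0, -0.4]]

```text
clock: 8.23
eef_pos: [0.4827, 0.324, 0.2599]
tool_rot: [0.739, 0.674, 0.002, -0.001]
ft_force: [-0.4, -0.1, 1.2]
grip_width: 0.0601
```

```bash
cd .;python3 look.py w16 130 400 100 330
```

```text
[0.4827 0.324  0.2599] [ 7.387e-01  6.740e-01  2.000e-03 -6.000e-04] 8.2333 0.0601 [-0.4 -0.1  1.2] [-0.03  0.01  0.02] [5.900e-01 3.970e-01 2.690e-01 1.439e+00 2.000e-03 2.253e+00]
scale 2.5217391304347827
[0.4828 0.3241 0.2601]
```

View pics/w16.png

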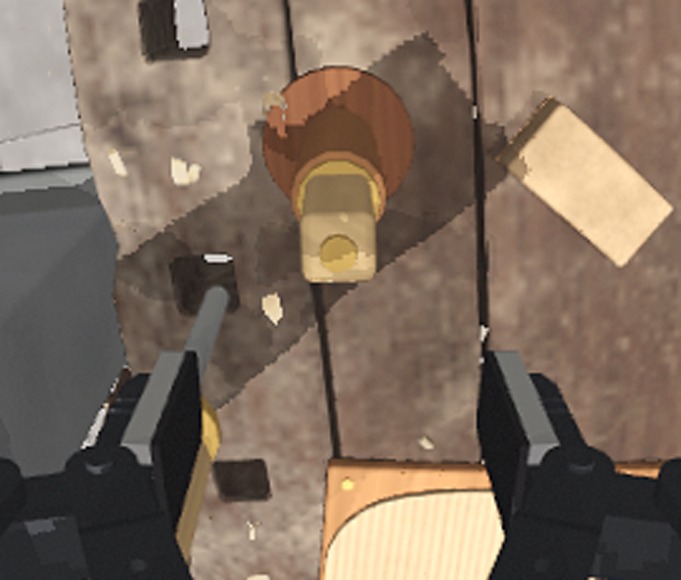

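```bash
python3 - <<'E'
from h import *
c=load("w16");s=2.5217
print(wplane(c,130+339/s,100+252/s,.176))
for x,y in [(302,213),(376,213),(303,282),(375,282)]:print(wplane(c,130+x/s,100+y/s,.172))
E
```

```text
[0.48175153 0.327048   0.176     ]
[0.47148258 0.3393329  0.172     ]
[0.49411442 0.33722875 0.172     ]
[0.46931903 0.31651298 0.172     ]
[0.49206957 0.3143922  0.172     ]
```

Emit:
move_arm:
  moves:
    - [[-0.002, 0.004, -0.04, 0, 0, 0, -0.3], [0, 0.001, -0.06, 0, 0, 0, -0.3], [0, 0, -0.06, 0, 0, 0, -0.2], [0, 0, -0.045, 0, 0, 0, -0.1], [0, 0, -0.02, 0, 0, 0, 0], [0, 0, 0, 0, 0, 0, 0.1]]

```text
clock: 8.78
eef_pos: [0.4873, 0.3262, 0.1524]
tool_rot: [0.74, 0.672, 0.011, 0.001]
ft_force: [0.1, -0.2, 0.1]
grip_width: 0.0383
```

```bash
cd .;python3 look.py w17 150 380 150 340
```

```text
[0.4873 0.3262 0.1524] [0.7402 0.6723 0.0113 0.0012] 8.7833 0.0383 [ 0.1 -0.2  0.1] [-0.01  0.05  0.03] [5.890e-01 4.440e-01 5.800e-02 1.162e+00 1.000e-03 2.256e+00]
scale 3.0526315789473686
[0.4877 0.3264 0.1534]
```

View pics/w17.png

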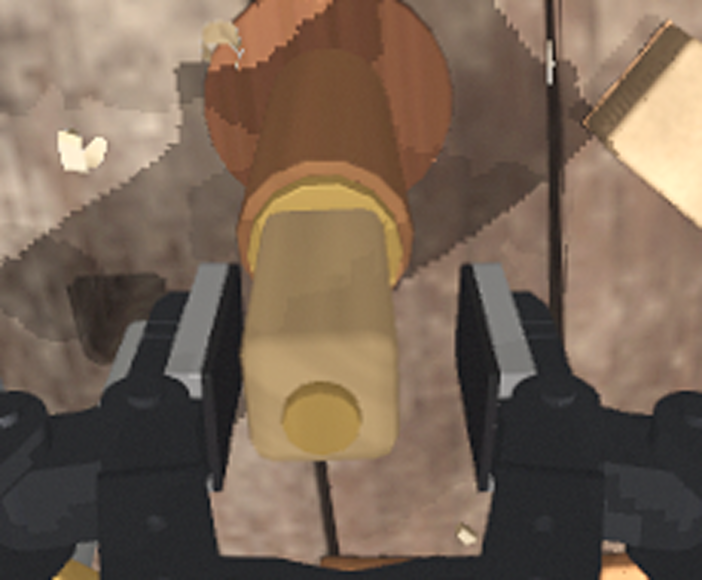

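Emit:
move_arm:
  moves:
    - [[-0.01, 0, -0.015, -0.026, 0.035, 0, 0.1], [0, 0, -0.012, 0, 0, 0, 0.1], [0, 0, -0.002, 0, 0, 0, 0.1]]

```text
clock: 9.08
eef_pos: [0.4848, 0.3274, 0.1422]
tool_rot: [0.741, 0.672, 0.003, 0.001]
ft_force: [0.3, -0.3, -0.1]
grip_width: 0.0389
```

```bash
cd .;python3 look.py w18 150 380 150 340
```

```text
[0.4848 0.3274 0.1422] [7.407e-01 6.719e-01 2.900e-03 6.000e-04] 9.0833 0.0389 [ 0.3 -0.3 -0.1] [-0.02  0.02 -0.02] [ 0.594  0.461  0.058  1.161 -0.     2.262]
scale 3.0526315789473686
[0.4849 0.3275 0.1424]
```

View pics/w18.png

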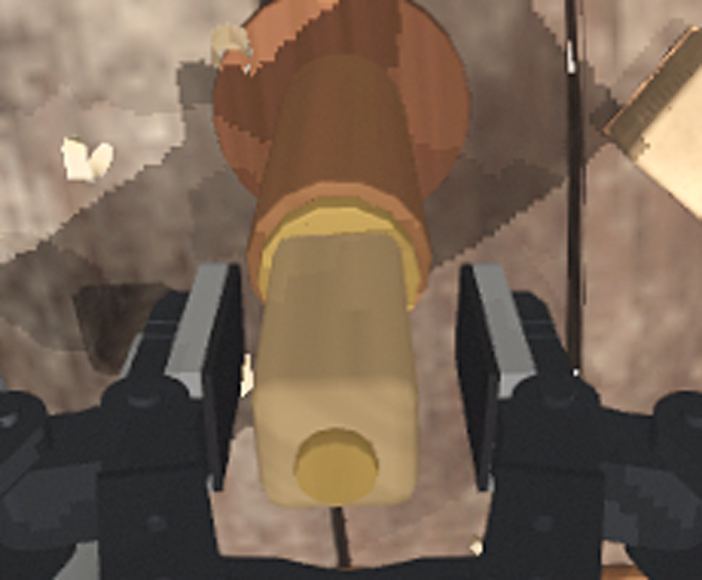

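Emit:
move_arm:
  moves:
    - [[-0.005, 0, -0.008, -0.003, 0.009, 0, 0.2], [-0.001, 0, -0.002, 0, 0, 0, 0.2], [0, 0, 0, 0, 0, 0, 0.25]]

```text
clock: 9.38
eef_pos: [0.4826, 0.3283, 0.1386]
tool_rot: [0.741, 0.672, 0.002, -0.0]
ft_force: [-0.8, 0.1, -0.3]
grip_width: 0.0322
```

```bash
cd .;python3 look.py w19 150 380 150 340
```

```text
[0.4826 0.3283 0.1386] [ 7.406e-01  6.720e-01  2.200e-03 -3.000e-04] 9.3833 0.0322 [-0.8  0.1 -0.3] [0.05 0.03 0.05] [5.970e-01 4.630e-01 5.000e-02 1.154e+00 1.000e-03 2.265e+00]
scale 3.0526315789473686
[0.4825 0.3282 0.1386]
```

View pics/w19.png

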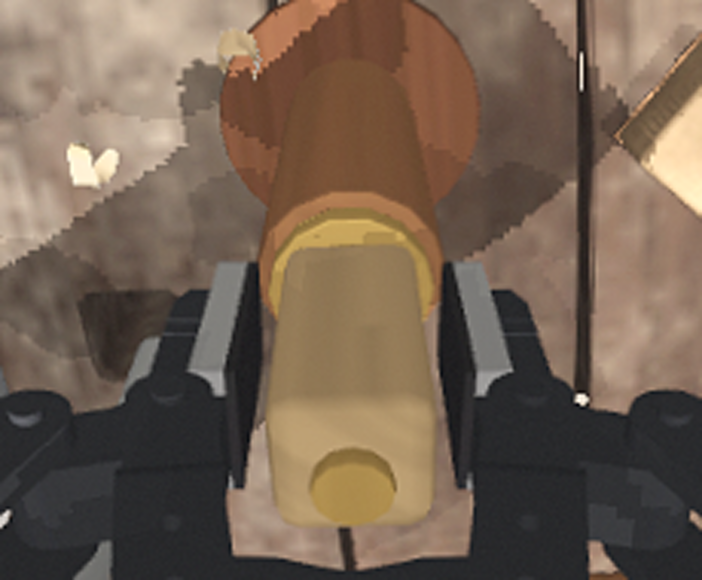

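Emit:
move_arm:
  moves:
    - [[0, -0.0025, 0, 0, 0, 0, 1], [0, 0, 0, 0, 0, 0, 1], [0, 0, 0, 0, 0, 0, 1], [0, 0, 0, 0, 0, 0, 1]]

```text
clock: 9.77
eef_pos: [0.4825, 0.327, 0.1389]
tool_rot: [0.741, 0.672, 0.002, -0.0]
ft_force: [0.9, -0.2, -1.9]
grip_width: 0.0232
```

```bash
cd .;python3 look.py w20 150 380 150 340
```

```text
[0.4825 0.327  0.1389] [ 7.405e-01  6.720e-01  2.400e-03 -3.000e-04] 9.7667 0.0232 [ 0.9 -0.2 -1.9] [ 0.12  0.01 -0.02] [5.950e-01 4.610e-01 4.800e-02 1.153e+00 1.000e-03 2.263e+00]
scale 3.0526315789473686
[0.4825 0.327  0.1389]
```

View pics/w20.png

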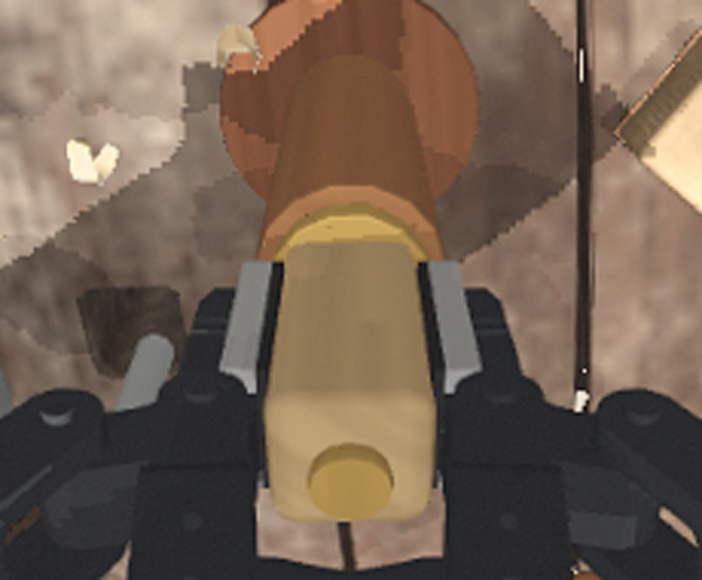

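Emit:
move_arm:
  moves:
    - [[0, 0, 0.02, 0, 0, 0, 1], [0, 0, 0.03, 0, 0, 0, 1], [0, 0, 0.03, 0, 0, 0, 1]]

```text
clock: 10.07
eef_pos: [0.4797, 0.3249, 0.1764]
tool_rot: [0.741, 0.672, -0.003, -0.001]
ft_force: [0.4, 0.8, -1.6]
grip_width: 0.0233
```

Emit:
move_arm:
  moves:
    - [[0.004, 0.004, 0.03, 0, 0, 0, 1], [0.003, 0.002, 0.03, 0, 0, 0, 1], [0.003, 0.002, 0.03, 0, 0, 0, 1]]

```text
clock: 10.32
eef_pos: [0.4837, 0.3282, 0.2245]
tool_rot: [0.741, 0.672, -0.004, -0.001]
ft_force: [1.0, 0.7, -0.8]
grip_width: 0.0233
```

Emit:
move_arm:
  moves:
    - [[0, 0, 0.04, 0, 0, 0, 1], [0, 0, 0.04, 0, 0, 0, 1], [0.001, 0.001, 0.04, 0, 0, 0, 1], [0, 0, 0.03, 0, 0, 0, 1]]

```text
clock: 10.65
eef_pos: [0.4834, 0.328, 0.3051]
tool_rot: [0.741, 0.672, -0.004, -0.001]
ft_force: [0.4, -0.2, -0.4]
grip_width: 0.0235
```

```bash
cd .;python3 look.py s21 0 512 0 384 scene
```

```text
[0.4834 0.328  0.3051] [ 0.7406  0.6719 -0.0044 -0.001 ] 10.65 0.0235 [ 0.4 -0.2 -0.4] [ 0.03 -0.05  0.01] [5.960e-01 4.090e-01 4.030e-01 1.574e+00 1.000e-03 2.264e+00]
scale 1.484375
[0.4843 0.3286 0.3085]
```

View pics/s21.png

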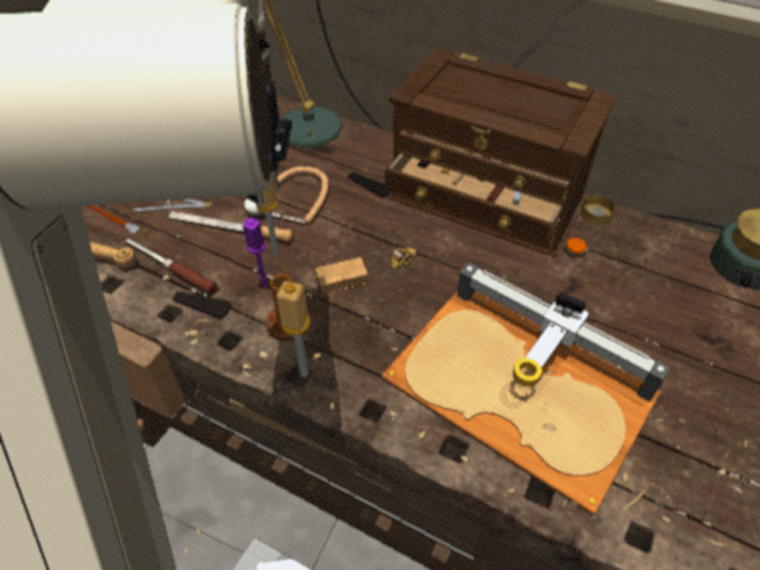

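Emit:
move_arm:
  moves:
    - [[0.012, -0.05, 0, 0, 0, 0, 1], [0.012, -0.07, 0, 0, 0, 0, 1], [0.012, -0.072, 0, 0, 0, 0, 1], [0.01, -0.072, 0, 0, 0, 0, 1], [0.01, -0.072, 0, 0, 0, 0, 1], [0.01, -0.072, 0, 0, 0, 0, 1], [0.01, -0.072, 0, 0, 0, 0, 1], [0.01, -0.072, 0, 0, 0, 0, 1]]

```text
clock: 11.37
eef_pos: [0.5254, 0.0504, 0.3096]
tool_rot: [0.735, 0.678, 0.001, -0.001]
ft_force: [0.8, -0.1, -1.4]
grip_width: 0.0234
```

Remaining is about +4 mm in x and −139 mm in y.

Emit:
move_arm:
  moves:
    - [[0.001, -0.07, 0, 0, 0, 0, 1], [0.001, -0.06, -0.02, 0, 0, 0, 1], [0.001, -0.06, -0.03, 0, 0, 0, 1], [0.001, -0.045, -0.02, 0, 0, 0, 1], [0, -0.01, 0, 0, 0, 0, 1], [0, 0, 0, 0, 0, 0, 1]]

```text
clock: 11.87
eef_pos: [0.5253, -0.0861, 0.2727]
tool_rot: [0.739, 0.674, 0.001, -0.0]
ft_force: [0.1, 0.6, -1.0]
grip_width: 0.0235
```

```bash
cd .;python3 look.py w22 0 512 0 384
```

```text
[ 0.5253 -0.0861  0.2727] [ 7.388e-01  6.740e-01  8.000e-04 -5.000e-04] 11.8667 0.0235 [ 0.1  0.6 -1. ] [ 0.02 -0.02  0.  ] [-0.163  0.295  0.157  1.432  0.002  1.499]
scale 1.484375
[ 0.5253 -0.0855  0.2726]
```

View pics/w22.png

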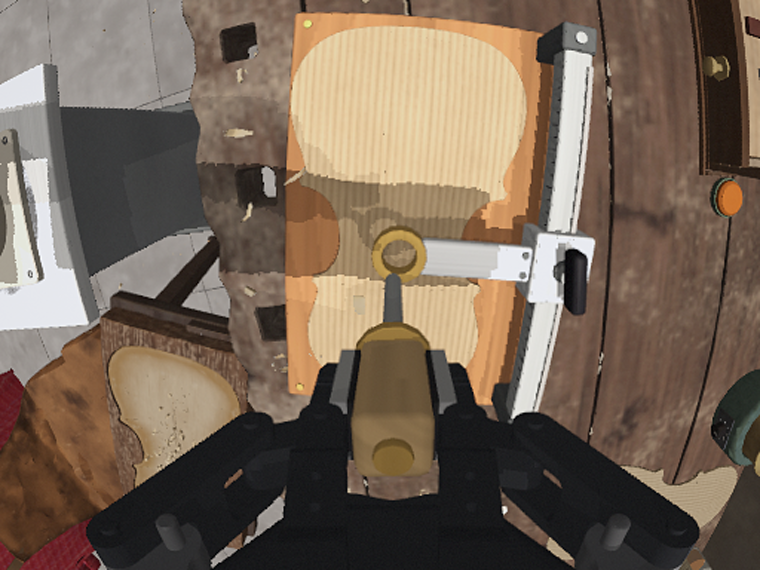

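```bash
python3 - <<'E'
from h import *
c=load("w22")
print("tip proj",wproj(c,[.5253,-.0858,.1457]))
a=c["pixels"][145:215,235:305,::-1];cv2.imwrite("pics/t22.png",cv2.resize(a,None,fx=8,fy=8,interpolation=cv2.INTER_CUBIC))
E
```

```text
tip proj (np.float64(265.83661227048947), np.float64(186.05084278703038))
```

View pics/t22.png

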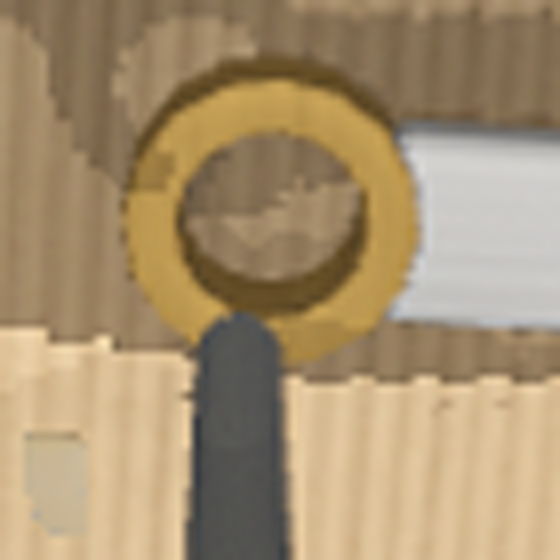

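```bash
python3 - <<'E'
from h import *
c=load("w22")
w=lambda x,y,h:(wplane(c,235+x/8,145+y/8,h)[:2]*1000)
def circ(P):
    A=np.c_[2*P,np.ones(len(P))];x=np.linalg.lstsq(A,(P**2).sum(1),rcond=None)[0];return x[:2].round(1),np.sqrt(x[2]+x[:2]@x[:2]).round(2)
print("bore",circ(np.array([w(x,y,.088) for x,y in [(178,215),(368,215),(272,130),(205,158),(345,165)]])))
print("outer",circ(np.array([w(x,y,.088) for x,y in [(126,215),(415,225),(270,78),(165,120),(375,122),(160,320),(345,350)]])))
print("tip end circle pts", [w(x,y,.1457).round(1) for x,y in [(200,345),(280,345),(239,313),(210,323),(268,322)]],circ(np.array([w(x,y,.1457) for x,y in [(200,348),(280,348),(239,313),(210,323),(268,322)]])))
# axis along rod at sides: midpoints at higher positions
print("knob axis proj check")
E
```

```text
bore (array([528.9, -89.4]), np.float64(13.1))
outer (array([528.5, -89.7]), np.float64(20.47))
tip end circle pts [array([519.8, -87.3]), array([528.9, -88.1]), array([524.6, -83.9]), array([521.2, -84.8]), array([527.8, -85.3])] (array([524.3, -88.4]), np.float64(4.61))
knob axis proj check
```

```bash
python3 - <<'E'
from h import *
c=load("w22")
print(wplane(c,392.5/1.4844,458/1.4844,.3097),wplane(c,392.5/1.4844,464/1.4844,.3097))
a=c["pixels"][225:330,225:305,::-1];cv2.imwrite("pics/h22.png",cv2.resize(a,None,fx=5.5,fy=5.5,interpolation=cv2.INTER_CUBIC))
E
```

```text
[ 0.52380021 -0.08616973  0.3097    ] [ 0.52358799 -0.08846983  0.3097    ]
```

View pics/h22.png

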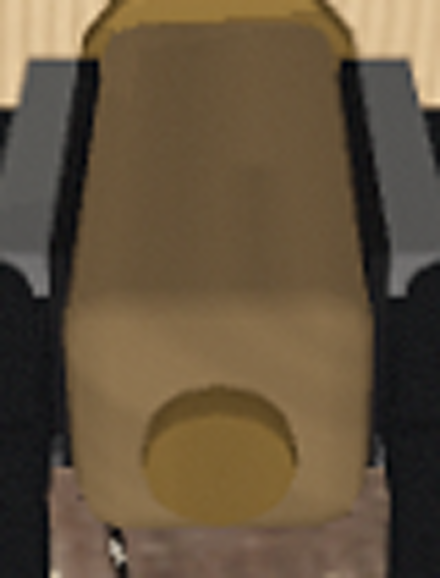

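Emit:
move_arm:
  moves:
    - [[0.009, -0.0025, -0.02, 0, 0, 0, 1], [0.001, 0, -0.02, 0, 0, 0, 1], [0.001, 0, -0.02, 0, 0, 0, 1], [0, 0, 0, 0, 0, 0, 1]]

```text
clock: 12.25
eef_pos: [0.5325, -0.0827, 0.2414]
tool_rot: [0.737, 0.676, 0.002, 0.0]
ft_force: [1.1, 0.5, -2.1]
grip_width: 0.0232
```

```bash
cd .;python3 look.py w23 235 305 145 225;python3 -c "
from h import *
a=load('w23')['pixels'][...,::-1];print(a.shape)"
```

```text
[ 0.5325 -0.0827  0.2414] [7.367e-01 6.763e-01 2.200e-03 1.000e-04] 12.25 0.0232 [ 1.1  0.5 -2.1] [0.03 0.09 0.03] [-0.156  0.316  0.105  1.357  0.003  1.5  ]
scale 7.25
[ 0.5327 -0.0826  0.2424]
(384, 512, 3)
```

View pics/w23.png

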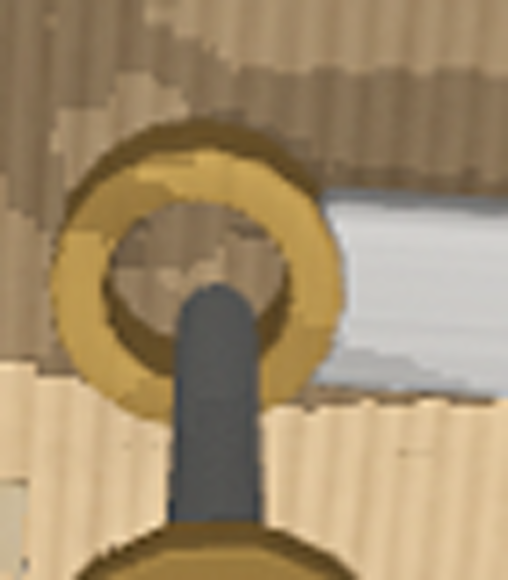

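Emit:
move_arm:
  moves:
    - [[-0.0055, -0.0085, 0, 0, 0, 0, 1], [0, 0, 0, 0, 0, 0, 1], [0, 0, 0, 0, 0, 0, 1]]

```text
clock: 12.55
eef_pos: [0.5303, -0.0849, 0.2429]
tool_rot: [0.735, 0.678, 0.003, 0.001]
ft_force: [0.1, 0.1, -1.3]
grip_width: 0.0238
```

```bash
cd .;python3 look.py w24 235 305 145 225
```

```text
[ 0.5303 -0.0849  0.2429] [7.352e-01 6.779e-01 2.800e-03 6.000e-04] 12.55 0.0238 [ 0.1  0.1 -1.3] [ 0.01  0.01 -0.01] [-0.161  0.311  0.101  1.357  0.004  1.491]
scale 7.25
[ 0.5303 -0.085   0.243 ]
```

View pics/w24.png

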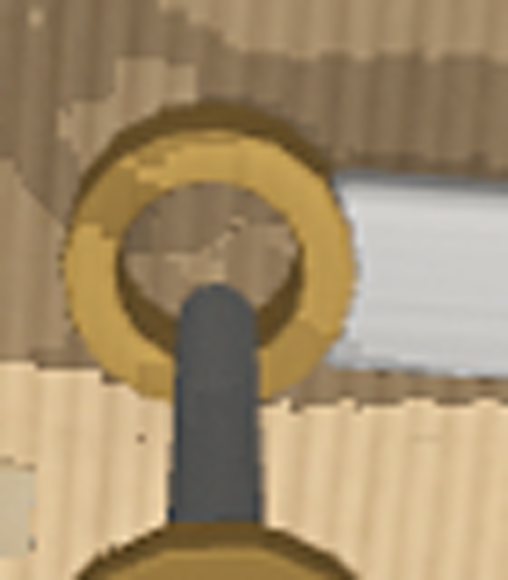

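```bash
cat > tb.py <<'E'
from h import *
def circ(P):
    A=np.c_[2*P,np.ones(len(P))];x=np.linalg.lstsq(A,(P**2).sum(1),rcond=None)[0];return x[:2].round(1),np.sqrt(x[2]+x[:2]@x[:2]).round(2)
def run(n,u0,v0,s,bore,tip,zt):
    c=load(n);w=lambda x,y,h:wplane(c,u0+x/s,v0+y/s,h)[:2]*1000
    b=circ(np.array([w(x,y,.088) for x,y in bore]));t=circ(np.array([w(x,y,zt) for x,y in tip]))
    print(b,t,"move",b[0]-t[0])
E
python3 - <<'E'
from tb import *
run("w24",235,145,7.25,[(117,262),(302,262),(212,183),(140,212),(280,208)],[(177,323),(254,323),(215,284),(185,300),(246,299)],.116)
run("w24",235,145,7.25,[(64,262),(356,262),(212,130),(100,185),(318,180),(115,375),(300,380)],[(177,323),(254,323),(215,284)],.116)
E
```

```text
(array([528.9, -89.4]), np.float64(12.98)) (array([529.6, -87.5]), np.float64(4.85)) move [-0.7 -1.9]
(array([528.9, -89.7]), np.float64(20.2)) (array([529.6, -87.4]), np.float64(4.87)) move [-0.7 -2.3]
```

Emit:
move_arm:
  moves:
    - [[-0.002, -0.005, 0, -0.006, 0.01, 0, 1], [-0.001, -0.002, -0.02, 0, 0, 0, 1], [-0.001, -0.002, -0.02, 0, 0, 0, 1], [-0.001, -0.002, -0.02, 0, 0.002, 0, 1]]

```text
clock: 12.93
eef_pos: [0.53, -0.0912, 0.2147]
tool_rot: [0.735, 0.678, 0.002, 0.003]
ft_force: [0.5, 0.1, -1.5]
grip_width: 0.0238
```

```bash
cd .;python3 look.py w25 235 305 145 225
```

```text
[ 0.53   -0.0912  0.2147] [0.7351 0.6779 0.0018 0.003 ] 12.9333 0.0238 [ 0.5  0.1 -1.5] [ 0.02 -0.01  0.  ] [-1.700e-01  3.230e-01  4.400e-02  1.285e+00 -1.000e-03  1.482e+00]
scale 7.25
[ 0.5284 -0.0912  0.212 ]
```

View pics/w25.png

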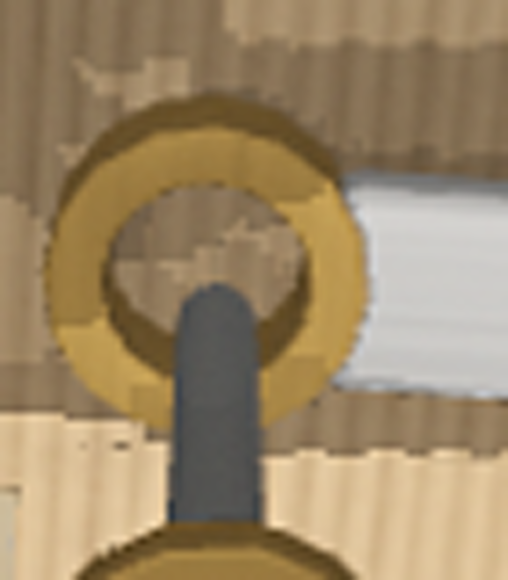

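Emit:
move_arm:
  moves:
    - [[0.0025, 0.0085, 0.004, 0.004, 0.012, 0, 1], [0, 0, 0, 0, 0, 0, 1], [0, 0, 0, 0, 0, 0, 1]]

```text
clock: 13.23
eef_pos: [0.5282, -0.0867, 0.2117]
tool_rot: [0.736, 0.677, -0.003, -0.004]
ft_force: [-0.7, -1.0, -1.1]
grip_width: 0.0234
```

```bash
cd .;python3 look.py w26 235 305 145 225
```

```text
[ 0.5282 -0.0867  0.2117] [ 0.7355  0.6775 -0.0029 -0.004 ] 13.2333 0.0234 [-0.7 -1.  -1.1] [ 0.02 -0.03  0.01] [-0.163  0.333  0.05   1.298  0.     1.49 ]
scale 7.25
[ 0.5283 -0.0867  0.2119]
```

View pics/w26.png

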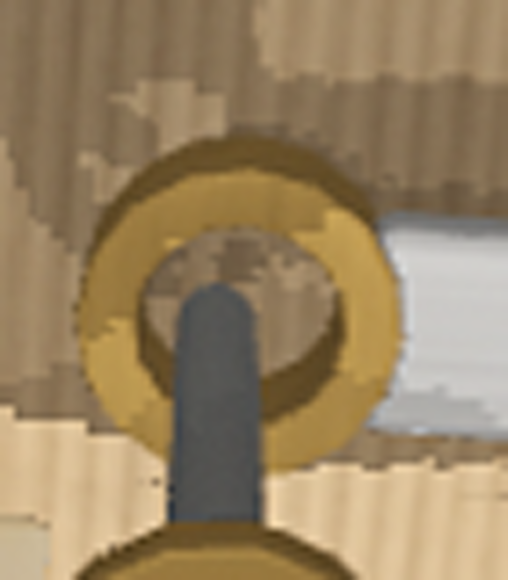

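```bash
python3 - <<'E'
from tb import *
run("w26",235,145,7.25,[(138,310),(345,310),(242,227),(165,250),(318,252)],[(176,326),(256,326),(215,284),(186,300),(246,299)],.085)
run("w26",235,145,7.25,[(76,305),(402,305),(242,168),(130,215),(352,215),(130,425),(345,432)],[(176,326),(256,326),(215,284)],.085)
E
```

```text
(array([528.8, -89.1]), np.float64(13.14)) (array([525.6, -89.6]), np.float64(5.03)) move [3.2 0.5]
(array([528.7, -88.8]), np.float64(19.91)) (array([525.6, -89.5]), np.float64(5.08)) move [3.1 0.7]
```

Emit:
move_arm:
  moves:
    - [[0.004, 0.0015, 0, -0.002, -0.01, 0, 1], [0, 0, 0, 0, 0, 0, 1], [0, 0, 0, 0, 0, 0, 1]]

```text
clock: 13.53
eef_pos: [0.5313, -0.0858, 0.2128]
tool_rot: [0.735, 0.678, -0.0, -0.001]
ft_force: [0.4, 0.7, -1.3]
grip_width: 0.0233
```

```bash
cd .;python3 look.py w27 235 305 145 225
```

```text
[ 0.5313 -0.0858  0.2128] [ 7.354e-01  6.776e-01 -4.000e-04 -7.000e-04] 13.5333 0.0233 [ 0.4  0.7 -1.3] [-0.    0.03  0.  ] [-0.16   0.331  0.051  1.292  0.     1.492]
scale 7.25
[ 0.5314 -0.0858  0.2129]
```

View pics/w27.png

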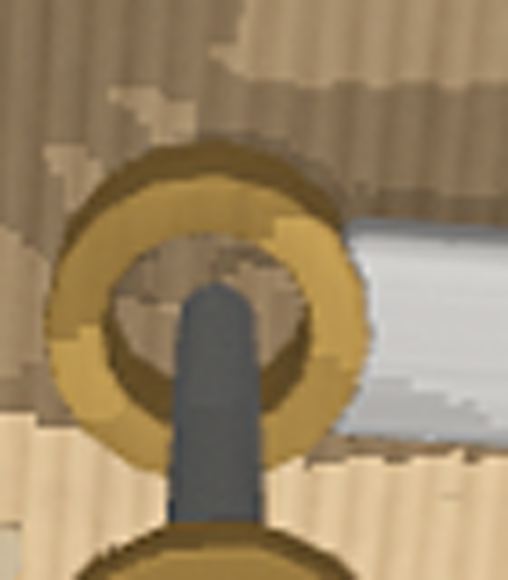

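Emit:
move_arm:
  moves:
    - [[-0.002, -0.002, -0.012, 0, 0, 0, 1], [-0.0005, -0.0005, -0.016, 0, 0, 0, 1], [-0.0005, -0.0005, -0.016, 0, 0, 0, 1]]

```text
clock: 13.83
eef_pos: [0.5314, -0.0876, 0.1918]
tool_rot: [0.735, 0.678, 0.001, 0.002]
ft_force: [-0.2, -0.2, -1.8]
grip_width: 0.0235
```

```bash
cd .;python3 look.py w28 235 305 145 225
```

```text
[ 0.5314 -0.0876  0.1918] [0.7353 0.6777 0.0014 0.0016] 13.8333 0.0235 [-0.2 -0.2 -1.8] [-0.03 -0.05 -0.02] [-0.164  0.34   0.007  1.234  0.     1.489]
scale 7.25
[ 0.5301 -0.0875  0.1897]
```

View pics/w28.png

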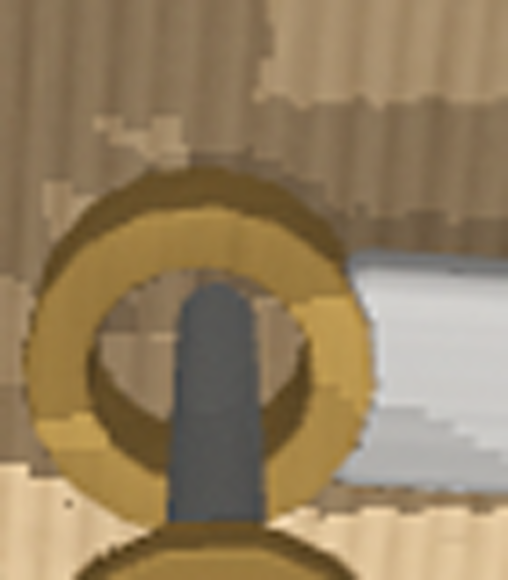

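Emit:
move_arm:
  moves:
    - [[-0.0005, 0.001, -0.014, 0, 0.003, 0, 1], [0, 0, -0.01, 0, 0, 0, 1], [0, 0, 0, 0, 0, 0, 1], [0, 0, 0, 0, 0, 0, 1]]

```text
clock: 14.22
eef_pos: [0.5281, -0.0869, 0.1738]
tool_rot: [0.735, 0.678, -0.002, -0.002]
ft_force: [-0.4, -0.9, -1.2]
grip_width: 0.0235
```

```bash
cd .;python3 look.py w29 225 315 145 245; python3 look.py s29 300 420 170 280 scene
```

```text
[ 0.5281 -0.0869  0.1738] [ 0.7355  0.6775 -0.002  -0.0024] 14.2167 0.0235 [-0.4 -0.9 -1.2] [-0.02  0.02 -0.01] [-0.163  0.353 -0.022  1.202 -0.     1.49 ]
scale 5.8
[ 0.5281 -0.0868  0.1738]
[ 0.5281 -0.0868  0.1738] [ 0.7355  0.6775 -0.002  -0.0025] 14.2667 0.0232 [-1.1  0.8 -1.5] [-0.06  0.06 -0.07] [-0.163  0.353 -0.022  1.202 -0.     1.49 ]
scale 5.2727272727272725
[ 0.5283 -0.0869  0.1742]
```

View pics/w29.png

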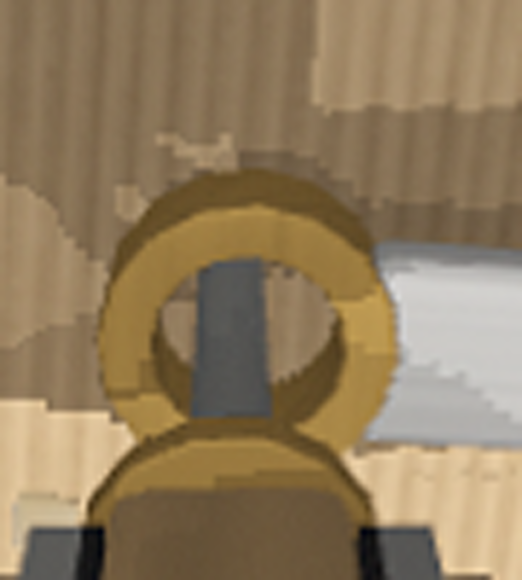

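View pics/s29.png

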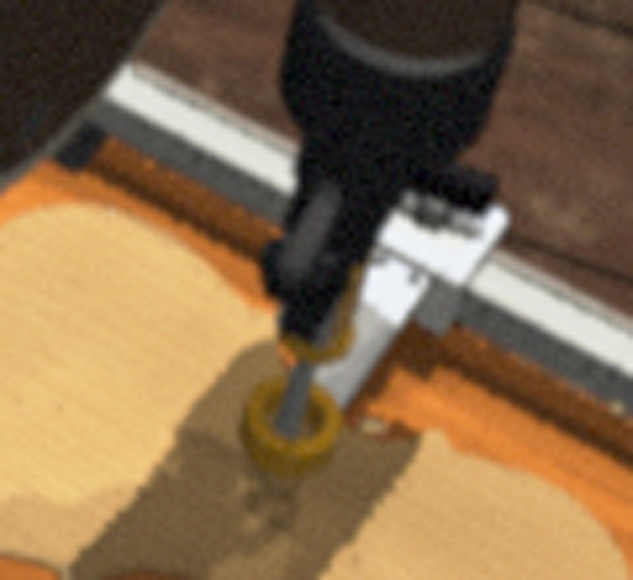

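Emit:
move_arm:
  moves:
    - [[0.0035, 0, 0.001, 0, -0.007, 0, 1], [0, 0, 0, 0, 0, 0, 1], [0, 0, 0, 0, 0, 0, 1], [0, 0, 0, 0, 0, 0, 1]]

```text
clock: 14.65
eef_pos: [0.5313, -0.087, 0.176]
tool_rot: [0.735, 0.678, 0.001, 0.0]
ft_force: [0.2, -0.4, -1.5]
grip_width: 0.0229
```

```bash
cd .;python3 look.py w30 225 315 145 245
```

```text
[ 0.5313 -0.087   0.176 ] [7.355e-01 6.776e-01 6.000e-04 3.000e-04] 14.65 0.0229 [ 0.2 -0.4 -1.5] [-0.05 -0.05  0.  ] [-1.63e-01  3.52e-01 -1.70e-02  1.20e+00  1.00e-03  1.49e+00]
scale 5.8
[ 0.5313 -0.087   0.1761]
```

View pics/w30.png

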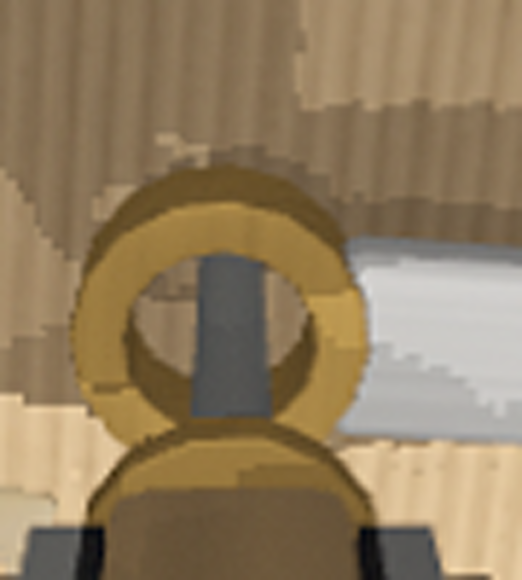

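Emit:
move_arm:
  moves:
    - [[-0.0022, 0, -0.001, 0, 0, 0, 1], [0, 0, 0, 0, 0, 0, 1], [0, 0, 0, 0, 0, 0, 1], [0, 0, 0, 0, 0, 0, 1]]

```text
clock: 15.03
eef_pos: [0.5302, -0.0871, 0.176]
tool_rot: [0.735, 0.678, 0.001, 0.001]
ft_force: [-0.1, -1.1, -1.4]
grip_width: 0.0236
```

```bash
cd .;python3 look.py w31 225 315 145 245;python3 look.py t31 290 420 140 240 top;python3 look.py s31 300 420 170 280 scene
```

```text
[ 0.5302 -0.0871  0.176 ] [7.355e-01 6.775e-01 8.000e-04 6.000e-04] 15.0333 0.0236 [-0.1 -1.1 -1.4] [ 0.   -0.04 -0.02] [-1.630e-01  3.490e-01 -2.100e-02  1.198e+00  1.000e-03  1.490e+00]
scale 5.8
[ 0.5303 -0.0871  0.1759]
[ 0.5303 -0.0871  0.1759] [7.355e-01 6.776e-01 8.000e-04 6.000e-04] 15.0833 0.0235 [ 0.1 -0.2 -2.5] [ 0.   -0.   -0.01] [-1.630e-01  3.490e-01 -2.100e-02  1.198e+00  1.000e-03  1.490e+00]
scale 5.8
[ 0.5303 -0.087   0.1759]
[ 0.5303 -0.087   0.1759] [7.354e-01 6.776e-01 8.000e-04 6.000e-04] 15.1333 0.0233 [-0.4  1.3 -2. ] [0.01 0.02 0.02] [-1.630e-01  3.490e-01 -2.100e-02  1.198e+00  1.000e-03  1.490e+00]
scale 5.2727272727272725
[ 0.5303 -0.0871  0.1759]
```

View pics/w31.png

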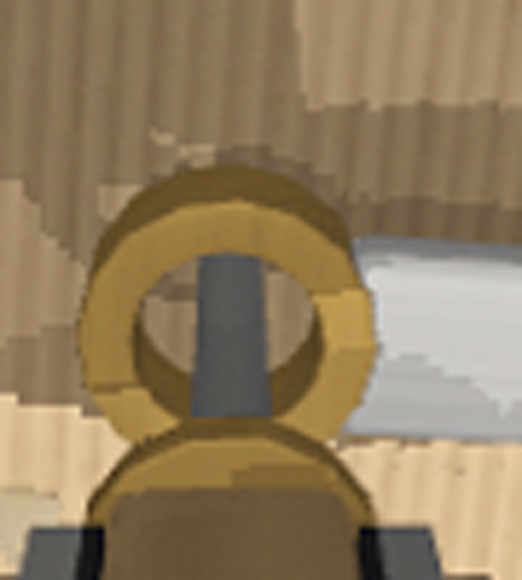

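View pics/s31.png

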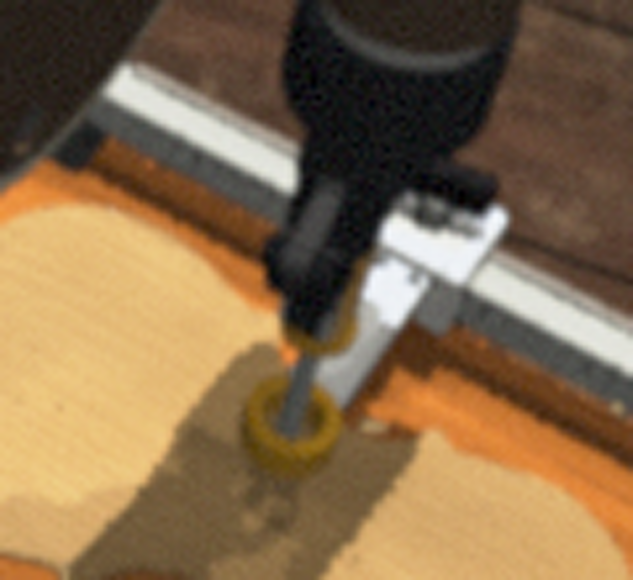

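```bash
python3 - <<'E'
from h import *
c=load("w31");s=5.8
w=lambda x,y,h:(wplane(c,225+x/s,145+y/s,h)[:2]*1000).round(1)
print("flange far edge",w(231,416,.149),"-> axis y",w(231,416,.149)[1]-16)
from tb import circ
print(circ(np.array([w(x,y,.088) for x,y in [(134,330),(325,330),(230,254),(155,280),(305,280)]])),circ(np.array([w(x,y,.088) for x,y in [(78,330),(377,330),(230,201),(120,245),(340,245)]])))
print("rod L/R at rim",w(194,330,.088),w(269,330,.088))
E
```

```text
flange far edge [530.2 -73.4] -> axis y -89.4
(array([528.9, -89.3]), np.float64(13.24)) (array([528.7, -89.6]), np.float64(20.5))
rod L/R at rim [524.3 -87. ] [534.4 -87.9]
```

```bash
python3 - <<'E'
from workcell import *
o=get_obs();print(o["eef_pos"],abs(o["joint_vel"]).max(),o["clock"])
print(job_done())
E
```

```text
[ 0.53026646 -0.08706071  0.17591072] 0.0019728931478510355 15.1833
the job is handed in; nothing more can be done
None
```

I turned the clamp knob clockwise to its stop and hung the small pale probe from the stand in the guide bush. The job was handed in at 15.2 s, with the probe still held and the arm still.

- **Knob:** It turned about 79°, the wrist torque rose to 0.71 N m at the stop, and the bar now measures about −89.5° in the world frame.
- **Carriage:** It may have shifted during the clamping. The wrist-camera positions of the bush stayed within about 1–2 mm, which is about the calibration error. The fixed cameras suggested a shift of about 1 mm along the beam, and I did not correct it.
- **Probe:** The tool is within about 0.1° of vertical. An earlier check put the probe itself within about 0.5° of upright. Its axis measured about (529.3, −89.4) mm against the bore centre at (528.9, −89.4) mm.
- **Height:** The tip works out at about 21 mm above the plate. That comes from the tool height at the grasp, because the tip was hidden from the wrist camera at the end.
- **Contact:** No contact force showed on the way in; the wrist read only a few newtons. I did not approach any of the bystanders.

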